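Rotate the fish tins in the gravity rack: oldest out from the bottom, new one on top

ROBOT

A 6-joint arm with a two-finger parallel gripper is mounted at the origin on a cart in front of the work surface, level with it; the furniture and walls round the work are solid. World frame = base frame: x ahead of the robot, y to its left, z up, the work surface at z = 0. Lengths are in m, angles in rad, forces in N, time in s.
With the tool pointing down it reaches from about 0.225 to 0.875 m from the base axis. Payload 3.4 kg.
Tool frame: the origin (TCP) lies at the very end of the fingers, on their centre line; the grasp point (between the pads) lies 19 mm behind it; z points along the fingers, x is the direction in which the jaws open and shut, and the axes are right-handed (so a half turn about z gives the same grasp; the last joint's range is limited). The gripper opens to 85 mm and grips with 20 to 120 N. Pads are 22 mm wide; open, the fingers measure 114 mm over their backs; the gripper's body (76 mm by 85 mm) begins 54 mm behind the grasp point. The pads swing forward as they close: fully open they stand 13 mm farther back than shut.
Start: joints at [-1.462, 0.276, 1.505, -0, 1.361, -0.121], TCP at [0.131, -0.56, 0.231] pointing down, gripper open.
Joint ranges: [-2.89, 2.89], [-0.75, 2.08], [0.22, 2.7], [-1.18, 4.32], [0.11, 2.71], [-2.7, 2.7]. Speed limits (rad/s): [2.57, 2.57, 3.14, 3.14, 3.14, 3.14].

INTERFACE

Orientations are given as a unit quaternion [w, x, y, z].
In Python, from rig import manip gives the robot as it stands.
- The arm moves only by the tool drive_tool, never from a script. Its argument "targets" is a list that holds one entry, the list of rows, each a list of 5 numbers: the shift along the world's x, y, z in cm, then the turn about the world's z in degrees, then the finger opening in cm, from 0 to 8.54. A call has 1 to 20 rows; each row is the pose to reach, as a shift and turn from the pose measured when the call began; what a row does not reach only later rows make up. A row lasts 1/10 s, in which the tool goes at most 50 mm and 8.59 degrees, less where a joint would pass 70% of its speed; a pose out of reach is approached as far as the arm can. A call with a gripper value outside its range is refused whole. The fingers move at their own pace and stop on an object; "grip_force" is the grip in N (left out, the last holds). Time passes only in rows, so rows that repeat a pose let the fingers close. It gives the time, the measured TCP pose, the force and the opening at its end, in the units of the state.
- manip.get_state(): the state, without advancing time (a new reading comes with each control period).
- manip.grab_frame(name): name is "scene" or "top" or "wrist"; returns a dict with "frame" (420x560x3 uint8, red, green, blue), "camera_matrix" (3x3 intrinsics, pixels), "distortion" ([k1, k2, p1, p2, k3] as OpenCV has them; the pictures are not rectified), "rvec" (rotation vector, rad) and "tvec" (3), from world to camera coordinates, as OpenCV has them; the wrist camera has in their place "T_tool_cam" (4x4, takes a point from camera to tool coordinates, whose origin is the TCP and whose axes are the tool frame's). Camera axes: x right, y down, z forward; pixel columns grow to the right and rows downward; lengths in m; the calibration is good to about 2 mm. A picture is of the moment at which its call begins: read the wrist's pose just before it. There is no depth.
- manip.finish_job(): hands the job in, once; it reports no verdict.
The state is a dict: "t": time; "joints": joint angles; "qvel": joint speeds; "joint_efforts": joint torques, N m; "tool_pos": TCP position; "orientation": TCP orientation; "contact_force": force on the tool from outside, world axes, zero at the start; "wrist_torque": the same for the moment, N m; "opening": opening from 0.0 (shut) to 1.0 (fully open).
Only numpy, scipy, OpenCV 4.12 (cv2) and the standard library are available. Lean on these libraries where they do the work, as an engineer would, in place of code of your own. Each camera call takes 0.05 s, during which the arm holds its last target.

TASK

Oldest tin first: slide the blue tin out from under the stack in the wire tin rack, easing its front edge over the lip so that the yellow tins above stay in the rack and come down behind it, and set the blue tin flat on the red chopping board. See that the yellow tins have settled flat, pressing them down if they hang askew, and restock: lay the red tin from the worktop flat on top of them. Leave the jar and the pepper mill where they stand, and do not throw or drop the blue or the red tin.

Things in the scene. Friction and masses are not known exactly. Their poses are not given: they have to be found in the camera images.
- rack: gravity-fed tin rack of 6 mm black wire, fixed. Origin on the worktop under the stack's middle; its front faces its own -x. Tins lie on two floor wires (y = +-20 mm, top 14 mm above the worktop) that run forward to the lip. The shaft is 112 x 66 mm inside, open above; upright side wires at x = +-38 mm, back wires at x = 59 mm; tins rest at 14, 42, 70 and 98 mm (undersides)
- rack_lip (a point): middle of the lip's top: a round bar across the front end of the floor wires, 40 mm long (y), 6 mm thick, 93.5 mm in front of the rack's origin; it stands 7 mm above the floor wires and stops a tin that is pulled level. Nothing stands beside the landing between lip and gate
- rack_gate (a point): middle of the underside of the gate bar, 59 mm above the worktop, 59 mm in front of the rack's origin, 6 mm thick; tins are drawn out under it. The bar and two upright wires (y = +-20 mm) above it hold back the tins above
- rack_mouth (a point): middle of the shaft's mouth, 118 mm above the worktop, over the rack's origin; from here the upright wires flare 10 mm outward up to z = 135 mm. The wires leave 3 mm of play round a tin; level ones join them all round at z = 62 mm, and at front and back only at z = 100 mm: above 65 mm the long sides are open between the uprights at x = +-38 mm.
- tin_bottom_mid (a point): the oldest tin, blue: closed flat fish tin, 106 (x) x 60 (y) x 28 mm high, corner radius 18 mm, lacquered metal, 0.1 to 0.21 kg; this point is its centre, half-way up; z up. It lies against the lip, 36 mm farther forward than those on it: 27 mm of its front end stand out of the gate, to be pinched there across its width by a gripper leaning back (one pointing straight down hits gate and stack). Drawn 83 mm forward, its rear is out of the gate
- tin_second_mid (a point): yellow, lies on the blue tin: closed flat fish tin, 106 (x) x 60 (y) x 28 mm high, corner radius 18 mm, lacquered metal, 0.1 to 0.21 kg; this point is its centre, half-way up; z up. When the blue tin leaves, its rear end drops to the floor wires first and its front end may catch on the gate bar by friction, so that the stack hangs tilted by about 0.2 rad, front end high, until it is pressed down at the front
- tin_third_mid (a point): yellow, above the second: closed flat fish tin, 106 (x) x 60 (y) x 28 mm high, corner radius 18 mm, lacquered metal, 0.1 to 0.21 kg; this point is its centre, half-way up; z up
- tin_fourth_mid (a point): yellow, top of the stack: closed flat fish tin, 106 (x) x 60 (y) x 28 mm high, corner radius 18 mm, lacquered metal, 0.1 to 0.21 kg; this point is its centre, half-way up; z up
- tin_new_mid (a point): the new tin, red, lying alone on the worktop: closed flat fish tin, 106 (x) x 60 (y) x 28 mm high, corner radius 18 mm, lacquered metal, 0.1 to 0.21 kg; this point is its centre, half-way up; z up
- board: red plastic chopping board, 220 (its x) x 300 (its y) x 10 mm thick, lying flat and fixed on the worktop with a hand slot near one end; origin under its middle, its top is 10 mm above the worktop
- jam_jar_mid (a point): jar with a yellow lid, 66 mm across, 108 mm high, bystander; its centre, half-way up
- mill_mid (a point): wooden pepper mill, 58 mm across, 170 mm high, bystander; its centre, half-way up
Mind the look-alikes: they are no part of the job. Leave any orange look-alike of the part that bears tin_bottom_mid alone.

How it is judged:
On the way, in this order (a step that is already met when the one before it is completed fails the run):
1. the blue tin has been slid out of the front of the rack, low down, the yellow tins still in the rack (x of tin_bottom_mid in the frame of rack below -0.118 m and height (world z) of tin_bottom_mid below 0.2 m), for 0.1 s.
2. the blue tin lies flat on the chopping board (x of tin_bottom_mid in the frame of board between -0.08 and 0.08 m and y of tin_bottom_mid in the frame of board between -0.12 and 0.12 m and height (world z) of tin_bottom_mid between 0.018 and 0.03 m and angle between tin_bottom_mid's own z axis and vertical below 0.1 rad), for 0.2 s.
3. the yellow tins lie flat at the bottom of the rack and the red tin flat on top of them (height (world z) of tin_second_mid between 0.021 and 0.035 m and x of tin_second_mid in the frame of rack between -0.02 and 0.015 m and y of tin_second_mid in the frame of rack between -0.012 and 0.012 m and angle between each of tin_second_mid, tin_third_mid, tin_fourth_mid, tin_new_mid's own z axis and vertical below 0.12 rad and height (world z) of tin_third_mid between 0.049 and 0.063 m and x of tin_third_mid in the frame of rack between -0.02 and 0.015 m and y of tin_third_mid in the frame of rack between -0.012 and 0.012 m and height (world z) of tin_fourth_mid between 0.077 and 0.091 m and x of tin_fourth_mid in the frame of rack between -0.02 and 0.015 m and y of tin_fourth_mid in the frame of rack between -0.012 and 0.012 m and height (world z) of tin_new_mid between 0.105 and 0.119 m and x of tin_new_mid in the frame of rack between -0.02 and 0.015 m and y of tin_new_mid in the frame of rack between -0.012 and 0.012 m), for 0.2 s.
At the end, for the whole second after the job is handed in: Blue tin flat, upright on the board (centre within 80 x 120 mm of its middle); yellow tins flat in the rack in order, centres at 28, 56, 84 mm, red tin on top at 112 mm (each +-7 mm; within 12 mm sideways, 20 mm forward, 15 mm back of the rack's middle); all released, at rest (all of step 2 and all of step 3 and linear speed of each of tin_second, tin_third, tin_fourth, tin_bottom, tin_new below 0.02 m/s); the robot touches nothing.
It fails at once if a yellow tin is lifted out of the rack, tips over or leaves the shaft (height (world z) of tin_second_mid above 0.086 m or height (world z) of tin_third_mid above 0.114 m or height (world z) of tin_fourth_mid above 0.142 m or angle between any of tin_second_mid, tin_third_mid, tin_fourth_mid's own z axis and vertical above 0.6 rad or horizontal distance between any of tin_second_mid, tin_third_mid, tin_fourth_mid and rack above 0.045 m).
It fails at once if the blue or the red tin is thrown or dropped from a height (faster than 1 m/s) (linear speed of any of tin_bottom, tin_new above 1 m/s).
It fails at once if the jar or the pepper mill is shifted by more than 30 mm or knocked over (distance of any of jam_jar_mid, mill_mid from where it was at the start of the episode above 0.03 m).
It also fails if it takes over 72 s, if anything falls off the work surface, if the arm or the gripper's body presses on something with over 40 N, if the wrist force passes 120 N, or if a joint passes its speed limit or range.

## Working session

There is one attempt and no reset: what is moved stays moved. The work goes in short steps, Python scripts to look and compute and a tool call to move; the robot and the scene stay as the last step left them, time stands still between calls to the robot, and variables do not carry over. Pictures are saved under pics/ and viewed, and the job is handed in when it is done.

Besides the shell and the picture viewer there is one more tool, called after "Request:" in YAML: its name, and indented under it one key for each argument. drive_tool: Moves the arm, as the interface text tells. Its arguments: {"type":"object","properties":{"targets":{"type":"array"},"grip_force":{"type":"number"}},"required":["targets"]}

```bash
ls; mkdir -p pics; python3 - <<'E'
from rig import manip
import cv2
print(manip.get_state())
for n in ["scene","top","wrist"]:
    d=manip.grab_frame(n)
    cv2.imwrite(f"pics/{n}0.png",d["frame"][:,:,::-1])
    print(n,{k:v for k,v in d.items() if k!="frame"})
E
```

```text
pics
{'t': 0.0, 'joints': array([-1.46197395e+00,  2.76575183e-01,  1.50613266e+00,  1.71131510e-05,
        1.36065664e+00, -1.20981856e-01]), 'qvel': array([ 0.0018893 ,  0.0002636 ,  0.0007408 ,  0.00031301, -0.00197346,
        0.00054159]), 'joint_efforts': array([ 8.86512589e-04, -4.16776371e+01, -2.45808917e+01, -5.01142824e-05,
        1.10864098e-02,  1.72839134e-05]), 'tool_pos': array([ 0.13093214, -0.55936667,  0.23045117]), 'orientation': array([-6.36113021e-04,  7.83512110e-01, -6.21375883e-01, -6.16663765e-04]), 'contact_force': array([ 0.47422032,  0.38270763, -0.00945064]), 'wrist_torque': array([-0.03000053, -0.00421507, -0.02940258]), 'opening': 0.9994163723403497}
scene {'camera_matrix': array([[521.36008533,   0.        , 277.93535355],
       [  0.        , 521.36008533, 210.62474234],
       [  0.        ,   0.        ,   1.        ]]), 'distortion': array([-0.15544378,  0.        ,  0.        ,  0.        ,  0.        ]), 'rvec': array([ 1.06766505, -2.40253299,  1.01738305]), 'tvec': array([0.36391487, 0.27806685, 1.07085502])}
top {'camera_matrix': array([[5
[... 263 characters left out ...]
1.54125426,  0.41320466]), 'tvec': array([-0.09614366,  0.46220829,  1.37109374])}
wrist {'camera_matrix': array([[330.17390773,   0.        , 279.49900825],
       [  0.        , 330.17390773, 211.33699758],
       [  0.        ,   0.        ,   1.        ]]), 'distortion': array([0.01859436, 0.        , 0.        , 0.        , 0.        ]), 'T_tool_cam': array([[ 9.99999871e-01,  5.04793234e-04, -5.23714396e-05,
         3.57690448e-04],
       [-4.73446627e-04,  9.65079522e-01,  2.61956660e-01,
        -6.64471924e-02],
       [ 1.82776553e-04, -2.61956601e-01,  9.65079637e-01,
        -1.42532656e-01],
       [ 0.00000000e+00,  0.00000000e+00,  0.00000000e+00,
         1.00000000e+00]])}
```

View pics/scene0.png

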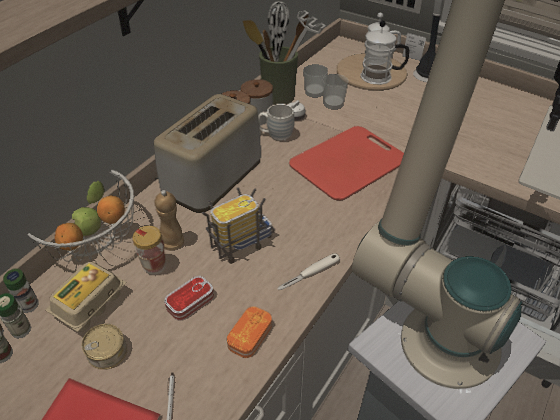

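View pics/top0.png

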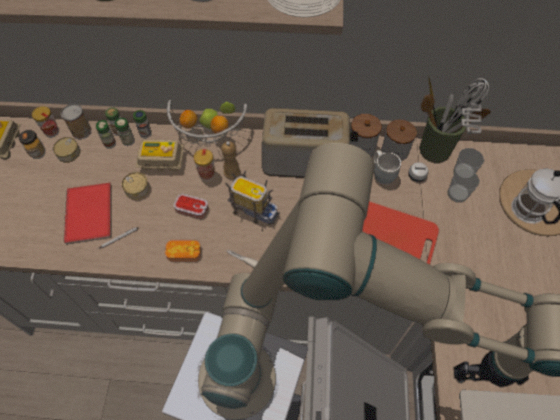

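View pics/wrist0.png

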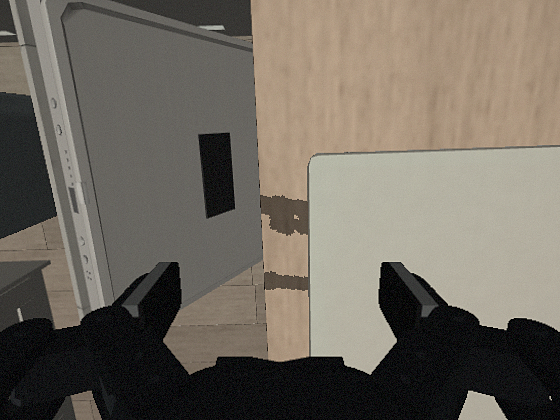

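```bash
cat > h.py <<'E'
import numpy as np, cv2
from rig import manip
def crop(n,out,x,y,w,h,s,d=None):
    f=(d or manip.grab_frame(n))["frame"][:,:,::-1]
    c=cv2.resize(f[y:y+h,x:x+w],None,fx=s,fy=s,interpolation=cv2.INTER_CUBIC)
    cv2.imwrite("pics/"+out,c)
def cam(d):
    if "rvec" in d:
        R=cv2.Rodrigues(d["rvec"])[0];t=d["tvec"]
    return R,t,d["camera_matrix"],d["distortion"]
def proj(d,P):
    return cv2.projectPoints(np.asarray(P,float).reshape(-1,1,3),d["rvec"],d["tvec"],d["camera_matrix"],d["distortion"])[0].reshape(-1,2)
def onplane(d,uv,z):
    R,t,K,D=cam(d)
    u=cv2.undistortPoints(np.asarray(uv,float).reshape(-1,1,2),K,D).reshape(-1,2)
    C=-R.T@t; o=[]
    for a,b in u:
        r=R.T@np.array([a,b,1]); o.append(C+r*(z-C[2])/r[2])
    return np.array(o)
E
python3 - <<'E'
from h import *
import pickle
S=manip.grab_frame("scene");T=manip.grab_frame("top")
pickle.dump((S,T),open("c0.pkl","wb"))
crop("s","s1.png",150,170,140,115,5.5,S)
crop("t","t1.png",170,160,120,90,6.5,T)
print(onplane(T,[(267,211),(191,205),(395,235)],0.03)); print(onplane(S,[(189,297),(350,160)],0.02))
E
```

```text
[[ 0.51086303  0.09503269  0.03      ]
 [ 0.45146727  0.33585976  0.03      ]
 [ 0.5595193  -0.31195747  0.03      ]]
[[ 0.45476262  0.34336039  0.02      ]
 [ 0.54299491 -0.27573431  0.02      ]]
```

View pics/s1.png

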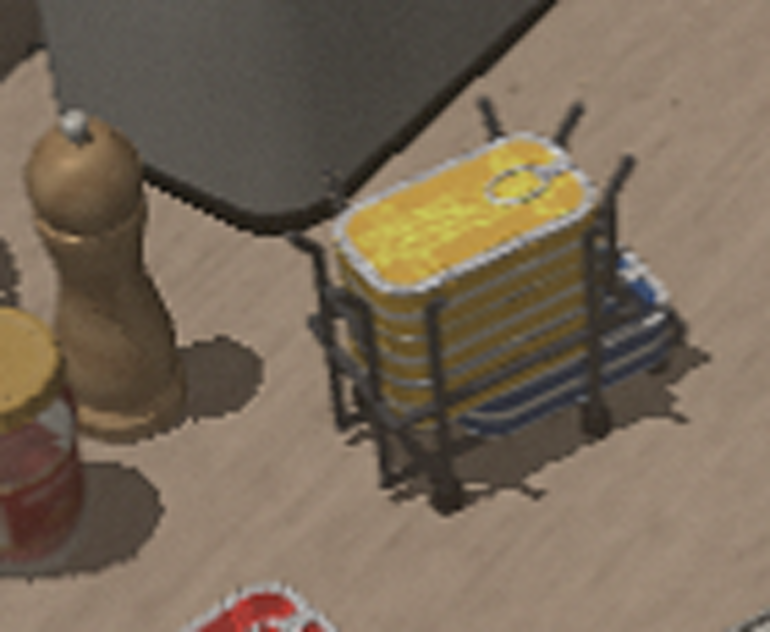

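View pics/t1.png

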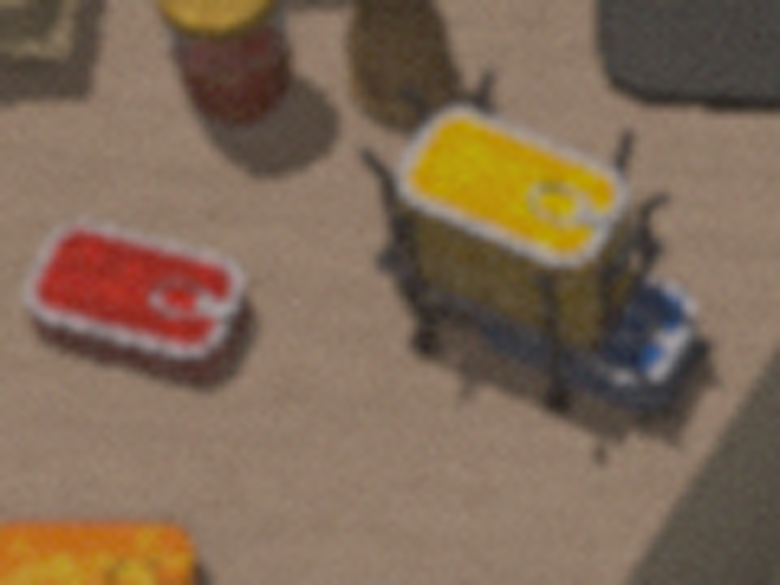

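```bash
python3 - <<'E'
from h import *
import pickle
S,T=pickle.load(open("c0.pkl","rb"))
crop("s","s2.png",155,265,70,60,10,S)
crop("s","s3.png",280,115,140,90,5.5,S)
crop("t","t3.png",340,180,120,100,6,T)
E
```

```text
(no output)
```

View pics/s2.png

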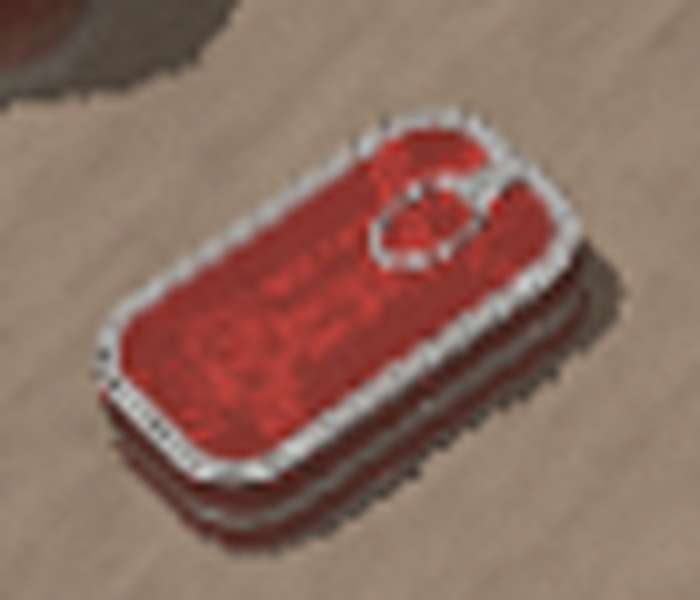

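View pics/s3.png

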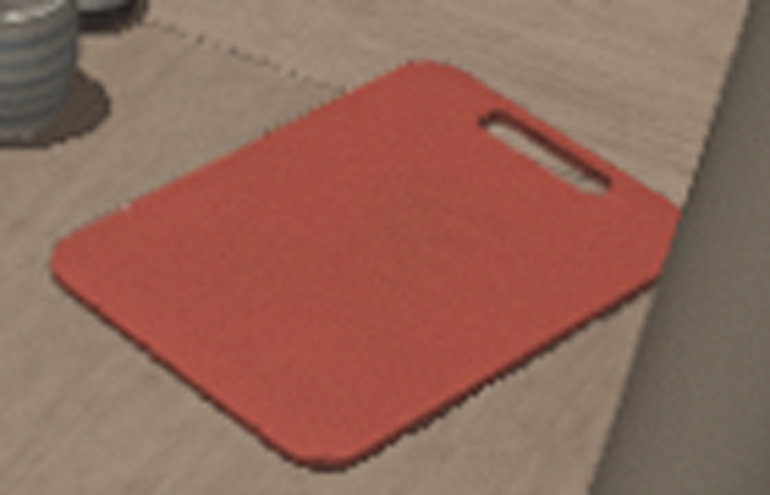

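View pics/t3.png

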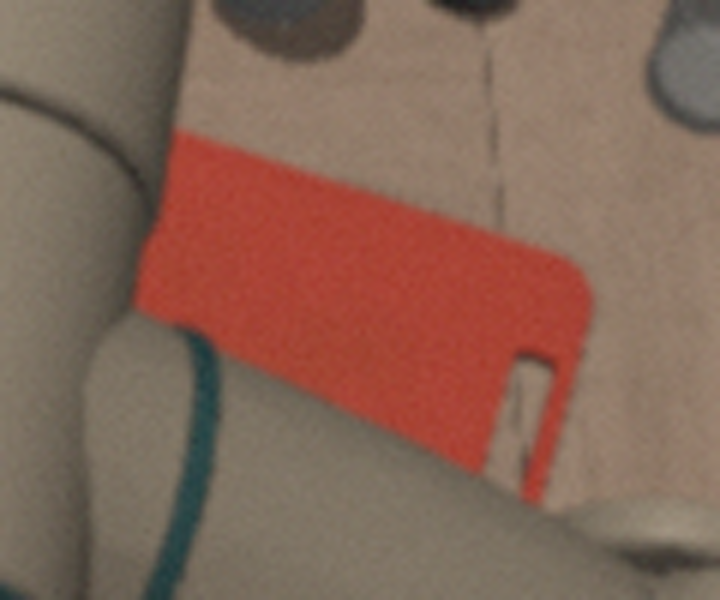

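```bash
cat > fit.py <<'E'
from h import *
from scipy.optimize import least_squares
def rrect(L=.106,W=.060,r=.018,n=12):
    o=[]
    for cx,cy,a0 in [(1,1,0),(-1,1,90),(-1,-1,180),(1,-1,270)]:
        for a in np.radians(np.linspace(a0,a0+90,n)):
            o.append((cx*(L/2-r)+r*np.cos(a),cy*(W/2-r)+r*np.sin(a)))
    o=np.array(o+[o[0]]); 
    return o
C=rrect()
def tinres(p,z,obs):
    x,y,th=p; c,s=np.cos(th),np.sin(th)
    P=np.c_[x+c*C[:,0]-s*C[:,1],y+s*C[:,0]+c*C[:,1],np.full(len(C),z)]
    r=[]
    for d,uv in obs:
        q=proj(d,P).astype(np.float32).reshape(-1,1,2)
        r+=[cv2.pointPolygonTest(q,(float(a),float(b)),True) for a,b in uv]
    return np.array(r)
def fit(z,obs,p0):
    s=least_squares(tinres,p0,args=(z,obs),loss='soft_l1',diff_step=1e-4,x_scale=[.01,.01,.1])
    return s.x,np.abs(tinres(s.x,z,obs)).mean()
E
python3 - <<'E'
from fit import *
import pickle
S,T=pickle.load(open("c0.pkl","rb"))
sc=lambda p,o,k:np.array(p,float)/k+np.array(o)-0.5+0.5/k
ys=sc([(334,228),(352,198),(400,177),(450,157),(505,137),(540,134),(575,157),(598,195),(580,225),(520,255),(470,276),(425,291),(390,293),(355,270)],(150,170),5.5)
yt=sc([(397,185),(405,165),(440,115),(470,106),(540,135),(610,165),(628,195),(610,235),(575,265),(545,262),(470,232),(410,205)],(170,160),6.5)
rs=sc([(100,350),(125,310),(200,260),(300,195),(385,125),(450,108),(520,150),(580,220),(545,285),(450,350),(350,415),(275,475),(205,480),(140,425)],(155,265),10)
rt=sc([(28,290),(45,245),(75,222),(110,225),(170,242),(225,258),(245,282),(235,320),(210,350),(180,355),(110,338),(60,325),(32,308)],(170,160),6.5)
for n,a,b,z,p0 in [("yel",ys,yt,.126,(.52,.15,1.3)),("red",rs,rt,.028,(.45,.34,1.3))]:
    for o in ([(S,a)],[(T,b)],[(S,a),(T,b)]):
        p,e=fit(z,o,p0); print(n,p,np.degrees(p[2]),e)
L=lambda a,b:np.cross([*a,1],[*b,1])
e=[L((100,220),(380,75)),L((80,285),(280,440)),L((380,440),(620,295)),L((470,80),(640,185))]
X=[]
for i,j in [(0,1),(1,2),(2,3),(3,0)]:
    q=np.cross(e[i],e[j]);X.append(q[:2]/q[2])
W=onplane(S,sc(X,(280,115),5.5),.01);print(W,W.mean(0)); print(np.linalg.norm(W-np.roll(W,1,0),axis=1))
# jar, mill base approx
print(onplane(S,sc([(110,420),(15,540)],(150,170),5.5),0.0))
E
```

```text
yel [0.5174026  0.15661821 1.39292074] 79.80847938501674 0.7119892660705741
yel [0.51574081 0.15512575 1.45116905] 83.14586164989274 0.27299892204007714
yel [0.51673801 0.15600493 1.42142761] 81.44180301099313 0.5764787327364601
red [0.45705061 0.34138969 1.61543772] 92.55776343750206 0.28591417874984776
red [0.4558471  0.33978224 1.6113289 ] 92.32234552000375 0.18088548724958237
red [0.4566815  0.34091004 1.61150334] 92.33234015400598 0.30861335409788343
[[ 0.67210243 -0.14825926  0.01      ]
 [ 0.45486603 -0.13466808  0.01      ]
 [ 0.44091216 -0.4287615   0.01      ]
 [ 0.65914278 -0.4374015   0.01      ]] [ 0.55675585 -0.28727258  0.01      ]
[0.28943253 0.21766114 0.29442426 0.21840159]
[[ 6.28094655e-01  2.82730770e-01  0.00000000e+00]
 [ 5.97174060e-01  3.52771249e-01 -1.11022302e-16]]
```

```bash
cat > wr.py <<'E'
import numpy as np
from scipy.spatial.transform import Rotation as Ro
def tool(phi,th,alpha):
    # tool pointing down leaned by th so z has horizontal comp toward alpha (deg); phi: heading of tool x (perp to alpha)
    a=np.radians(alpha);p=np.radians(phi)
    z=np.array([np.sin(th)*np.cos(a),np.sin(th)*np.sin(a),-np.cos(th)])
    x=np.array([np.cos(p),np.sin(p),0]);y=np.cross(z,x)
    return np.c_[x,y,z]
def wrist(R,q1,q23):
    M=Ro.from_euler('z',q1).inv()*Ro.from_matrix(R); M=Ro.from_euler('y',q23).inv()*M
    e=M.as_euler('ZYZ'); 
    e2=np.array([e[0],e[1],(e[2]-np.pi+np.pi)%(2*np.pi)-np.pi])
    e2[2]=(e[2]-np.pi+np.pi)%(2*np.pi)-np.pi
    w=e[2]-np.pi
    return [e[0],e[1],(w+np.pi)%(2*np.pi)-np.pi]
if __name__=="__main__":
    from rig import manip
    s=manip.get_state();j=s["joints"];o=s["orientation"]
    print(wrist(Ro.from_quat([*o[1:],o[0]]).as_matrix(),j[0],j[1]+j[2]),j)
    for phi in (172,-8):
      for th in (0,.5,.7):
        for q23 in (1.5,1.9):
            print(phi,th,q23,np.round(wrist(tool(phi,th,82),.18,q23),2))
E
python3 wr.py
```

```text
[np.float64(-1.536856640127482e-05), np.float64(1.3606729635327015), np.float64(-0.12102457446926973)] [-1.46199890e+00  2.76279084e-01  1.50545276e+00 -1.53685664e-05
  1.36067296e+00 -1.21024574e-01]
172 0 1.5 [ 0.    1.64 -2.82]
172 0 1.9 [ 0.    1.24 -2.82]
172 0.5 1.5 [ 0.47  1.48 -2.83]
172 0.5 1.9 [ 0.53  1.13 -3.02]
172 0.7 1.5 [ 0.67  1.42 -2.85]
172 0.7 1.9 [ 0.75  1.12 -3.12]
-8 0 1.5 [0.   1.64 0.32]
-8 0 1.9 [0.   1.24 0.32]
-8 0.5 1.5 [0.47 1.48 0.32]
-8 0.5 1.9 [0.53 1.13 0.12]
-8 0.7 1.5 [0.67 1.42 0.29]
-8 0.7 1.9 [0.75 1.12 0.02]
```

Request:
drive_tool:
  targets:
    - [[4,5,12,-2,8.5],[12,20,30,-6,8.5],[22,40,40,-10,8.5],[32,56,47,-13,8.5],[32,56,47,-13,8.5],[32,56,47,-13,8.5],[32,56,47,-13,8.5],[32,56,47,-13,8.5],[32,56,47,-13,8.5],[32,56,47,-13,8.5],[32,56,47,-13,8.5],[32,56,47,-13,8.5],[32,56,47,-13,8.5],[32,56,47,-13,8.5],[32,56,47,-13,8.5],[32,56,47,-13,8.5],[32,56,47,-13,8.5],[32,56,47,-13,8.5]]

```text
t: 2.05
tool_pos: [0.4529, 0.0014, 0.7006]
orientation: [-0.001, 0.709, -0.705, 0.0]
contact_force: [-0.2, -0.8, -0.1]
opening: 0.994
```

```bash
python3 -c "
from rig import manip
s=manip.get_state();print({k:s[k] for k in ('t','joints','tool_pos','orientation')})"
```

```text
{'t': 2.05, 'joints': array([-1.51433557e-01,  2.71261410e-01,  2.99865194e-01,  1.54592348e-03,
        2.56958612e+00,  1.41460054e+00]), 'tool_pos': array([0.45289324, 0.00139964, 0.70059168]), 'orientation': array([-5.97239009e-04,  7.09246794e-01, -7.04960011e-01,  1.08217143e-04])}
```

Request:
drive_tool:
  targets:
    - [[0,0,5,0,8.5],[0,0,10,0,8.5],[0,0,15,0,8.5],[0,0,20,0,8.5],[0,0,25,0,8.5],[0,0,30,0,8.5],[0,0,30,0,8.5]]

```text
t: 2.75
tool_pos: [0.3607, 0.0014, 0.7503]
orientation: [-0.006, 0.709, -0.705, 0.004]
contact_force: [-0.1, 0.5, 0.6]
opening: 0.992
```

```bash
python3 -c "
from rig import manip
s=manip.get_state();print({k:s[k] for k in ('t','joints','tool_pos','orientation')})"
```

```text
{'t': 2.75, 'joints': array([-0.19448437,  0.19576116,  0.22235028,  0.0108491 ,  2.7098154 ,
        1.38027031]), 'tool_pos': array([0.36070142, 0.00137133, 0.75031116]), 'orientation': array([-0.00567257,  0.70918054, -0.70499027,  0.00441699])}
```

Request:
drive_tool:
  targets:
    - [[-10,0,5,0,8.5],[-20,0,10,0,8.5],[-30,0,15,0,8.5],[-30,0,20,0,8.5]]

```text
t: 3.15
tool_pos: [0.3071, 0.0027, 0.7787]
orientation: [-0.025, 0.708, -0.704, 0.044]
contact_force: [-0.1, 0.4, 0.3]
opening: 0.997
```

```bash
python3 -c "
from rig import manip
s=manip.get_state();print({k:s[k] for k in ('t','joints','tool_pos','orientation')})"
```

```text
{'t': 3.15, 'joints': array([-0.21368407,  0.109832  ,  0.22087275, -0.01086685,  2.71007351,
        1.34132061]), 'tool_pos': array([0.3071134 , 0.00267728, 0.77872912]), 'orientation': array([-0.02521851,  0.70821409, -0.70419462,  0.04366658])}
```

Request:
drive_tool:
  targets:
    - [[-10,0,5,0,8.5],[-20,0,10,0,8.5],[-30,0,15,0,8.5],[-40,0,20,0,8.5],[-50,0,20,0,8.5],[-60,0,20,0,8.5]]

```text
t: 3.75
tool_pos: [0.247, 0.0147, 0.803]
orientation: [-0.042, 0.706, -0.702, 0.086]
contact_force: [0.6, -0.0, 0.5]
opening: 0.995
```

```bash
python3 -c "
from rig import manip
s=manip.get_state();print({k:s[k] for k in ('t','joints','tool_pos','orientation')})"
```

```text
{'t': 3.75, 'joints': array([-0.18062592,  0.01948235,  0.22190107, -0.06903452,  2.70951146,
        1.3198425 ]), 'tool_pos': array([0.24698061, 0.01474195, 0.80302815]), 'orientation': array([-0.0417113 ,  0.70556453, -0.70213644,  0.08627444])}
```

Request:
drive_tool:
  targets:
    - [[-10,5,5,0,8.5],[-20,11,10,0,8.5],[-40,11,20,0,8.5],[-40,11,20,0,8.5]]

```text
t: 4.15
tool_pos: [0.1712, 0.0881, 0.8172]
orientation: [-0.068, 0.703, -0.698, 0.116]
contact_force: [-0.4, 0.1, -1.0]
opening: 0.992
```

```bash
cat > st.py <<'E'
from rig import manip
import numpy as np
from scipy.spatial.transform import Rotation as Ro
s=manip.get_state();o=s["orientation"];R=Ro.from_quat([*o[1:],o[0]]).as_matrix()
print("t",s["t"],"j",np.round(s["joints"],3),"p",np.round(s["tool_pos"],4),"op",round(float(s["opening"]),3),"F",np.round(s["contact_force"],1))
print("z",np.round(R[:,2],3),"x",np.round(R[:,0],3),"phi",round(np.degrees(np.arctan2(R[1,0],R[0,0])),2),"lean dir",round(np.degrees(np.arctan2(R[1,2],R[0,2])),1),"th",round(np.arccos(-R[2,2]),3))
E
python3 st.py
```

```text
t 4.15 j [ 0.435 -0.033  0.221 -0.416  2.71   1.598] p [0.1712 0.0881 0.8172] op 0.992 F [-0.4  0.1 -1. ]
z [ 0.258 -0.067 -0.964] x [-0.002 -0.998  0.069] phi -90.1 lean dir -14.5 th 0.27
```

Request:
drive_tool:
  targets:
    - [[-10,5,5,0,8.5],[-20,10,10,0,8.5],[-30,10,20,0,8.5]]

```text
t: 4.45
tool_pos: [0.1254, 0.1264, 0.8199]
orientation: [-0.087, 0.702, -0.695, 0.128]
contact_force: [-0.1, -1.1, 0.8]
opening: 0.997
```

```bash
python3 st.py
```

```text
t 4.45 j [ 0.976 -0.021  0.223 -0.735  2.709  1.83 ] p [0.1254 0.1264 0.8199] op 0.997 F [-0.1 -1.1  0.8]
z [ 0.301 -0.056 -0.952] x [ 0.002 -0.998  0.059] phi -89.88 lean dir -10.5 th 0.312
```

Request:
drive_tool:
  targets:
    - [[4,-1,0,0,8.5],[8,-3,0,0,8.5],[8,-3,0,0,8.5],[8,-3,0,0,8.5]]

```text
t: 4.85
tool_pos: [0.2102, 0.0967, 0.8179]
orientation: [-0.084, 0.701, -0.696, 0.128]
contact_force: [0.6, 0.9, -0.6]
opening: 0.997
```

```bash
python3 st.py
```

```text
t 4.85 j [ 0.4   -0.012  0.225 -0.366  2.645  1.617] p [0.2102 0.0967 0.8179] op 0.997 F [ 0.6  0.9 -0.6]
z [ 0.297 -0.06  -0.953] x [-0.002 -0.998  0.062] phi -90.13 lean dir -11.4 th 0.307
```

Request:
drive_tool:
  targets:
    - [[3,-4,2,0,8.5],[-5,-4,4,0,8.5],[-15,-5,8,0,8.5],[-25,-6,12,0,8.5],[-35,-6,12,0,8.5]]

```text
t: 5.35
tool_pos: [0.1097, 0.054, 0.8322]
orientation: [-0.099, 0.697, -0.695, 0.143]
contact_force: [0.2, 0.8, -0.7]
opening: 0.996
```

```bash
python3 st.py
```

```text
t 5.35 j [ 0.628 -0.113  0.221 -0.634  2.711  1.576] p [0.1097 0.054  0.8322] op 0.996 F [ 0.2  0.8 -0.7]
z [ 0.337 -0.061 -0.94 ] x [-0.008 -0.998  0.062] phi -90.44 lean dir -10.3 th 0.349
```

Request:
drive_tool:
  targets:
    - [[-6,-4,4,0,8.5],[-12,-9,8,0,8.5],[-20,-15,8,0,8.5],[-28,-21,8,0,8.5]]

```text
t: 5.75
tool_pos: [0.0436, -0.0411, 0.8411]
orientation: [-0.119, 0.691, -0.69, 0.179]
contact_force: [-0.9, 0.5, 0.3]
opening: 0.994
```

```bash
python3 st.py
```

```text
t 5.75 j [ 0.811 -0.224  0.221 -1.015  2.711  1.364] p [ 0.0436 -0.0411  0.8411] op 0.994 F [-0.9  0.5  0.3]
z [ 0.411 -0.082 -0.908] x [-0.016 -0.996  0.083] phi -90.89 lean dir -11.3 th 0.433
```

Request:
drive_tool:
  targets:
    - [[-6,-6,4,0,8.5],[-12,-12,8,0,8.5],[-20,-20,8,0,8.5],[-28,-28,8,0,8.5]]

```text
t: 6.15
tool_pos: [-0.0435, -0.1341, 0.8309]
orientation: [-0.138, 0.686, -0.684, 0.208]
contact_force: [-0.4, -0.4, 0.1]
opening: 0.993
```

```bash
python3 st.py
```

```text
t 6.15 j [ 0.727 -0.367  0.22  -1.179  2.711  1.086] p [-0.0435 -0.1341  0.8309] op 0.993 F [-0.4 -0.4  0.1]
z [ 0.474 -0.095 -0.876] x [-0.021 -0.995  0.097] phi -91.23 lean dir -11.4 th 0.504
```

Request:
drive_tool:
  targets:
    - [[1,-7,3,0,8.5],[2,-14,6,0,8.5],[3,-24,8,0,8.5],[4,-40,8,0,8.5]]

```text
t: 6.55
tool_pos: [-0.0618, -0.1518, 0.8258]
orientation: [-0.155, 0.687, -0.678, 0.21]
contact_force: [0.6, -0.2, 0.5]
opening: 0.995
```

```bash
python3 st.py
```

```text
t 6.55 j [ 0.733 -0.405  0.222 -1.178  2.71   1.076] p [-0.0618 -0.1518  0.8258] op 0.995 F [ 0.6 -0.2  0.5]
z [ 0.498 -0.071 -0.864] x [-0.008 -0.997  0.077] phi -90.48 lean dir -8.1 th 0.527
```

Request:
drive_tool:
  targets:
    - [[3,-7,3,0,8.5],[6,-14,6,0,8.5],[10,-30,8,0,8.5],[15,-50,8,0,8.5],[20,-60,8,0,8.5]]

```text
t: 7.05
tool_pos: [-0.0484, -0.1662, 0.8305]
orientation: [-0.178, 0.685, -0.672, 0.218]
contact_force: [-0.8, 0.1, 0.3]
opening: 0.999
```

```bash
python3 st.py
```

```text
t 7.05 j [ 0.792 -0.416  0.221 -1.178  2.674  1.122] p [-0.0484 -0.1662  0.8305] op 0.999 F [-0.8  0.1  0.3]
z [ 0.537 -0.049 -0.842] x [ 0.002 -0.998  0.059] phi -89.88 lean dir -5.2 th 0.569
```

Request:
drive_tool:
  targets:
    - [[3,-7,3,0,8.5],[6,-14,6,0,8.5],[10,-30,8,0,8.5],[15,-50,8,0,8.5],[20,-60,8,0,8.5]]

```text
t: 7.55
tool_pos: [-0.0371, -0.1808, 0.8348]
orientation: [-0.2, 0.683, -0.665, 0.225]
contact_force: [0.3, -0.0, 0.0]
opening: 0.991
```

```bash
python3 st.py
```

```text
t 7.55 j [ 0.842 -0.431  0.221 -1.178  2.639  1.158] p [-0.0371 -0.1808  0.8348] op 0.991 F [ 0.3 -0.   0. ]
z [ 0.573 -0.025 -0.819] x [ 0.014 -0.999  0.041] phi -89.18 lean dir -2.5 th 0.611
```

Request:
drive_tool:
  targets:
    - [[3,-7,3,0,8.5],[6,-14,6,0,8.5],[10,-30,8,0,8.5],[15,-50,8,0,8.5],[20,-60,8,0,8.5]]

```text
t: 8.05
tool_pos: [-0.0317, -0.1979, 0.8373]
orientation: [-0.223, 0.681, -0.658, 0.231]
contact_force: [-0.5, -0.2, 0.2]
opening: 0.993
```

```bash
python3 st.py
```

```text
t 8.05 j [ 0.881 -0.454  0.221 -1.178  2.609  1.179] p [-0.0317 -0.1979  0.8373] op 0.993 F [-0.5 -0.2  0.2]
z [ 0.608  0.    -0.794] x [ 0.028 -0.999  0.021] phi -88.38 lean dir 0.0 th 0.654
```

Request:
drive_tool:
  targets:
    - [[3,-7,3,0,8.5],[6,-14,6,0,8.5],[10,-30,8,0,8.5],[15,-50,8,0,8.5],[20,-60,8,0,8.5]]

```text
t: 8.55
tool_pos: [-0.0289, -0.2174, 0.8385]
orientation: [-0.247, 0.679, -0.649, 0.237]
contact_force: [0.9, -0.4, -0.3]
opening: 0.999
```

```bash
python3 st.py; cat > ik.py <<'E'
from wr import *
E
python3 - <<'E'
from wr import *
# at lean .7, feasibility over q1 / alpha offset
for loc,q1 in (("rack",.15),("red",.55),("board",-.55)):
  for al in (82,45,0,-30,-60):
    for q23 in (1.6,2.1):
        print(loc,al,q23,np.round(wrist(tool(al-90,.7,al),q1,q23),2))
E
```

```text
t 8.55 j [ 0.914 -0.481  0.221 -1.178  2.58   1.192] p [-0.0289 -0.2174  0.8385] op 0.999 F [ 0.9 -0.4 -0.3]
z [ 0.642  0.028 -0.766] x [ 0.044 -0.999  0.001] phi -87.45 lean dir 2.5 th 0.698
rack 82 1.6 [0.68 1.36 0.21]
rack 82 2.1 [ 0.83  0.99 -0.16]
rack 45 1.6 [0.47 1.   0.79]
rack 45 2.1 [0.76 0.59 0.38]
rack 0 1.6 [-0.13  0.85  1.77]
rack 0 2.1 [-0.28  0.36  1.95]
rack -30 1.6 [-0.49  1.02  2.39]
rack -30 2.1 [-0.78  0.61  2.8 ]
rack -60 1.6 [-0.67  1.31  2.87]
rack -60 2.1 [-0.84  0.94 -3.04]
red 82 1.6 [0.58 1.12 0.55]
red 82 2.1 [0.83 0.74 0.14]
red 45 1.6 [0.2  0.87 1.26]
red 45 2.1 [0.41 0.38 1.  ]
red 0 1.6 [-0.42  0.96  2.26]
red 0 2.1 [-0.72  0.54  2.66]
red -30 1.6 [-0.64  1.24  2.77]
red -30 2.1 [-0.84  0.86 -3.13]
red -60 1.6 [-0.7   1.57 -3.1 ]
red -60 2.1 [-0.77  1.19 -2.76]
board 82 1.6 [ 0.65  1.81 -0.34]
board 82 2.1 [ 0.64  1.41 -0.64]
board 45 1.6 [0.69 1.4  0.16]
board 45 2.1 [ 0.82  1.03 -0.2 ]
board 0 1.6 [0.42 0.96 0.88]
board 0 2.1 [0.72 0.54 0.48]
board -30 1.6 [0.02 0.84 1.54]
board -30 2.1 [0.05 0.34 1.5 ]
board -60 1.6 [-0.39  0.94  2.2 ]
board -60 2.1 [-0.69  0.51  2.59]
```

Request:
drive_tool:
  targets:
    - [[5,2,-2,0,8.5],[10,4,-4,0,8.5],[15,6,-6,0,8.5],[20,8,-10,0,8.5],[25,10,-14,4,8.5],[30,12,-18,8,8.5],[35,14,-22,16,8.5],[40,15,-26,24,8.5],[43,15,-30,32,8.5],[43,15,-33,40,8.5]]

```text
t: 9.55
tool_pos: [0.2721, -0.0496, 0.6677]
orientation: [-0.291, 0.859, -0.395, 0.147]
contact_force: [-0.9, -0.2, -0.6]
opening: 0.991
```

```bash
python3 st.py
```

```text
t 9.55 j [ 2.373 -0.753  1.18  -1.178  2.418  2.204] p [ 0.2721 -0.0496  0.6677] op 0.991 F [-0.9 -0.2 -0.6]
z [ 0.482  0.385 -0.787] x [ 0.645 -0.764  0.022] phi -49.81 lean dir 38.6 th 0.664
```

Request:
drive_tool:
  targets:
    - [[-4,4,2,0,8.5],[-8,8,3,0,8.5],[-12,12,4,0,8.5],[-16,16,4,0,8.5],[-20,20,4,0,8.5],[-24,24,4,0,8.5],[-28,28,3,0,8.5],[-32,32,0,0,8.5]]

```text
t: 10.35
tool_pos: [-0.0065, 0.2294, 0.6869]
orientation: [-0.291, 0.859, -0.396, 0.147]
contact_force: [0.9, 0.5, -0.5]
opening: 0.992
```

```bash
python3 st.py
```

```text
t 10.35 j [ 2.337 -0.268  1.126 -0.834  2.164  2.674] p [-0.0065  0.2294  0.6869] op 0.992 F [ 0.9  0.5 -0.5]
z [ 0.483  0.384 -0.787] x [ 0.644 -0.765  0.022] phi -49.9 lean dir 38.5 th 0.664
```

Request:
drive_tool:
  targets:
    - [[2,4,0,0,8.5],[5,8,0,0,8.5],[9,10,0,0,8.5],[14,10,0,0,8.5],[19,9,0,0,8.5],[23,7,0,0,8.5],[27,4,0,0,8.5],[31,1,0,0,8.5],[34,-3,-2,5,8.5],[37,-7,-4,12,8.5],[39,-11,-6,19,8.5],[42,-15,-8,26,8.5],[44,-18,-12,33,8.5],[45,-20,-16,40,8.5],[45,-20,-20,43,8.5],[45,-20,-24,43,8.5],[45,-20,-26,43,8.5],[45,-20,-26,43,8.5]]

```text
t: 12.15
tool_pos: [0.3753, 0.1078, 0.5193]
orientation: [-0.326, 0.944, -0.053, 0.03]
contact_force: [1.1, -0.7, -0.5]
opening: 0.998
```

```bash
python3 st.py
```

```text
t 12.15 j [-0.518 -0.11   1.436  0.683  1.99  -0.174] p [0.3753 0.1078 0.5193] op 0.998 F [ 1.1 -0.7 -0.5]
z [ 0.091  0.611 -0.786] x [ 0.993 -0.12   0.022] phi -6.88 lean dir 81.5 th 0.666
```

```bash
python3 - <<'E'
from h import *
import pickle
s=manip.get_state();W=manip.grab_frame("wrist");s2=manip.get_state();T=manip.grab_frame("top");S=manip.grab_frame("scene")
pickle.dump((s,W,T,S),open("c1.pkl","wb"))
cv2.imwrite("pics/w1.png",W["frame"][:,:,::-1])
cv2.imwrite("pics/t4.png",T["frame"][:,:,::-1])
print(s["tool_pos"],s2["tool_pos"])
E
```

```text
[0.37527714 0.10781172 0.51932768] [0.37942244 0.10321062 0.51152084]
```

View pics/w1.png

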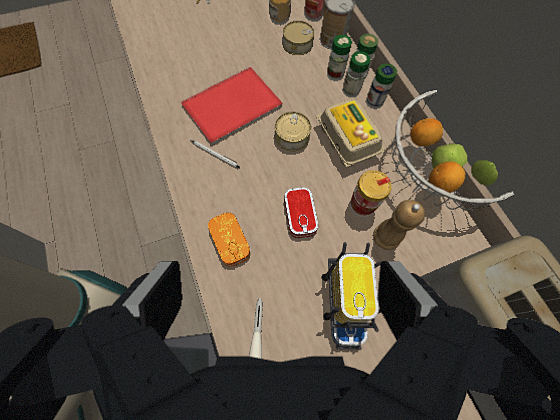

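View pics/t4.png

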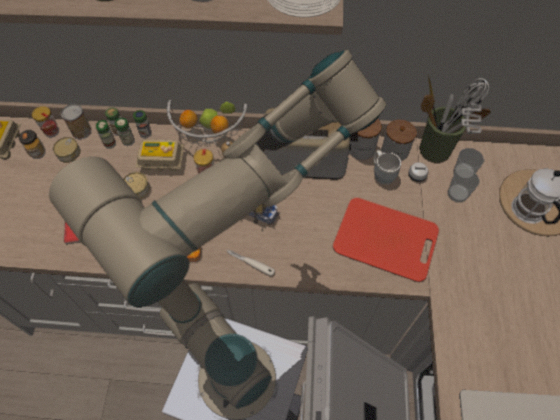

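Request:
drive_tool:
  targets:
    - [[4,-4,-4,0,8.5],[8,-8,-8,0,8.5],[11,-9.5,-12,0,8.5],[11,-9.5,-16,0,8.5],[11,-9.5,-20,0,8.5],[11,-9.5,-24,0,8.5],[11,-9.5,-28,0,8.5],[11,-9.5,-32,0,8.5],[11,-9.5,-36,0,8.5],[11,-9.5,-36,0,8.5],[11,-9.5,-36,0,8.5],[11,-9.5,-36,0,8.5]]

```text
t: 13.5
tool_pos: [0.4872, 0.0127, 0.1601]
orientation: [-0.326, 0.943, -0.056, 0.028]
contact_force: [-0.3, -0.0, 0.5]
opening: 0.994
```

```bash
python3 st.py; python3 - <<'E'
from h import *
import pickle
s=manip.get_state();W=manip.grab_frame("wrist");s2=manip.get_state();T=manip.grab_frame("top");S=manip.grab_frame("scene")
pickle.dump((s,W,T,S),open("c2.pkl","wb"))
cv2.imwrite("pics/w2.png",cv2.resize(W["frame"][:,:,::-1],(784,588)))
cv2.imwrite("pics/s5.png",S["frame"][:,:,::-1])
print(s["tool_pos"],s2["tool_pos"])
E
```

```text
t 13.5 j [-0.572  0.301  1.883  0.619  1.326 -0.722] p [0.4872 0.0127 0.1601] op 0.994 F [-0.3 -0.   0.5]
z [ 0.089  0.612 -0.786] x [ 0.992 -0.124  0.016] phi -7.14 lean dir 81.7 th 0.667
[0.4872268  0.01265555 0.16011855] [0.48717069 0.01251914 0.16006311]
```

View pics/w2.png

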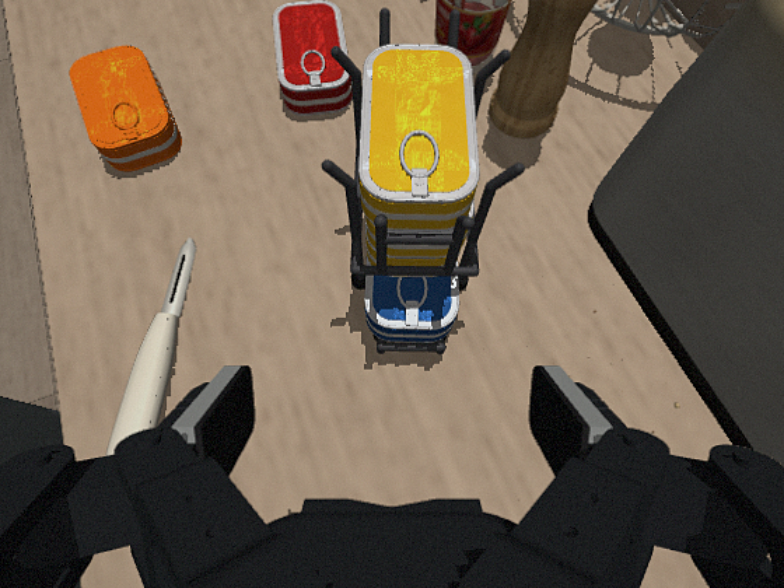

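View pics/s5.png

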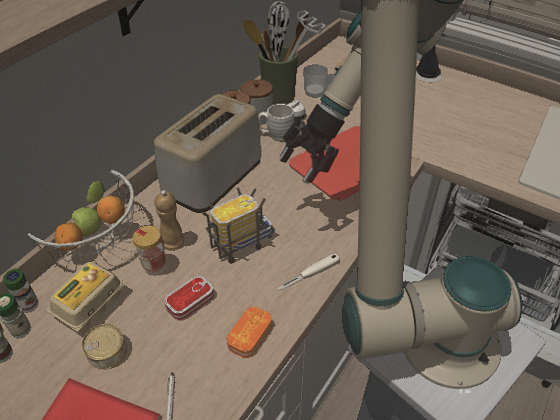

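```bash
cat > wcam.py <<'E'
from h import *
from scipy.spatial.transform import Rotation as Ro
def wrist_d(s,W):
    o=s["orientation"];M=np.eye(4);M[:3,:3]=Ro.from_quat([*o[1:],o[0]]).as_matrix();M[:3,3]=s["tool_pos"]
    I=np.linalg.inv(M@W["T_tool_cam"])
    return dict(frame=W["frame"],camera_matrix=W["camera_matrix"],distortion=W["distortion"],rvec=cv2.Rodrigues(I[:3,:3])[0],tvec=I[:3,3])
E
python3 - <<'E'
from wcam import *
from fit import fit
from scipy.optimize import least_squares
import pickle
s,W,T,S=pickle.load(open("c2.pkl","rb"));d=wrist_d(s,W)
k=1.4
uv=np.array([(328,166),(519,168),(337,51),(506,53),(380,347),(442,347)])/k
P=np.array([(-38,46,135),(-38,-46,135),(38,46,135),(38,-46,135),(-93.5,20,18),(-93.5,-20,18)])/1e3
def R(p,full=False):
    c,s_=np.cos(p[2]),np.sin(p[2])
    w=np.c_[p[0]+c*P[:,0]-s_*P[:,1],p[1]+s_*P[:,0]+c*P[:,1],P[:,2]]
    return (proj(d,w)-uv).ravel()
r=least_squares(R,[.516,.156,1.43],x_scale=[.01,.01,.1]);print(r.x,np.degrees(r.x[2]));print(R(r.x).reshape(-1,2).round(1))
yt=np.array([(360,70),(370,50),(400,44),(440,45),(470,55),(477,80),(480,130),(484,180),(470,200),(440,206),(400,205),(368,195),(357,175),(359,120)])/k
print(fit(.126,[(d,yt)],(.516,.156,1.43)))
E
```

```text
[0.52152101 0.15380902 1.43854755] 82.42270322764519
[[-0.8 -1.1]
 [ 1.1 -0.4]
 [-1.1 -1.3]
 [ 0.5 -0.5]
 [ 0.8  1.3]
 [-0.3  1.8]]
(array([0.52057908, 0.15316777, 1.43695614]), np.float64(1.916380670127165))
```

Request:
drive_tool:
  targets:
    - [[1.2,0.5,-5,0,8.5],[1.6,1,-10,0,8.5],[1.6,1.3,-14,0,8.5],[1.6,1.3,-14,0,8.5],[1.9,4,-14,0,8.5],[2.2,6.0,-14,0,8.5],[2.2,6.0,-14,0,8.5]]

```text
t: 14.35
tool_pos: [0.5093, 0.0742, 0.0221]
orientation: [-0.326, 0.943, -0.055, 0.029]
contact_force: [-0.7, -0.4, 0.1]
opening: 0.993
```

```bash
cat > look.py <<'E'
import sys
from wcam import *
import pickle
n=sys.argv[1]
s=manip.get_state();W=manip.grab_frame("wrist");S=manip.grab_frame("scene");T=manip.grab_frame("top")
pickle.dump((s,W,T,S),open(f"c{n}.pkl","wb"))
cv2.imwrite(f"pics/w{n}_.png",cv2.resize(W["frame"][:,:,::-1],(784,588)))
crop("s",f"s{n}_.png",190,150,140,105,5,S)
import runpy; runpy.run_path("st.py")
p=s["tool_pos"]-np.array([.520,.1545,0]);a=np.radians(82.4)
print("rack frame tip",np.round([p[0]*np.cos(a)+p[1]*np.sin(a),-p[0]*np.sin(a)+p[1]*np.cos(a),p[2]],4))
E
python3 look.py 3
```

```text
t 14.5 j [-0.446  0.504  2.03   0.78   0.997 -0.894] p [0.51   0.0716 0.021 ] op 0.997 F [ 0.7 -1.   0.3]
z [ 0.092  0.61  -0.787] x [ 0.992 -0.124  0.019] phi -7.15 lean dir 81.5 th 0.665
rack frame tip [-0.081   0.      0.0221]
```

View pics/w3_.png

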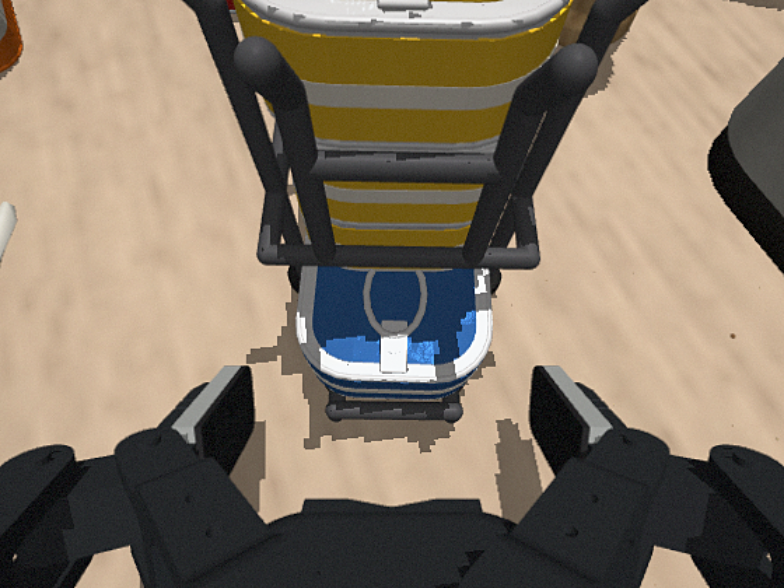

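View pics/s3_.png

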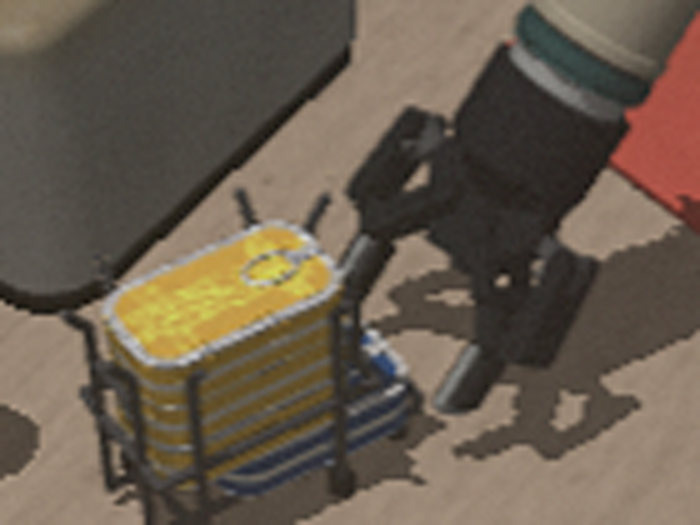

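Request:
drive_tool:
  targets:
    - [[0.2,1.4,-0.6,0,8.5],[0.4,2.7,-0.6,0,8.5],[0.4,2.7,-0.6,0,8.5]]

```text
t: 14.8
tool_pos: [0.5133, 0.1004, 0.0152]
orientation: [-0.326, 0.943, -0.055, 0.029]
contact_force: [-0.4, -0.2, 0.1]
opening: 0.998
```

```bash
python3 look.py 4
```

```text
t 14.95 j [-0.392  0.512  2.043  0.819  0.961 -0.886] p [0.5139 0.0988 0.0149] op 0.998 F [-0.  -0.3  0.1]
z [ 0.091  0.61  -0.787] x [ 0.992 -0.124  0.019] phi -7.11 lean dir 81.5 th 0.665
rack frame tip [-0.0546 -0.0005  0.0152]
```

View pics/w4_.png

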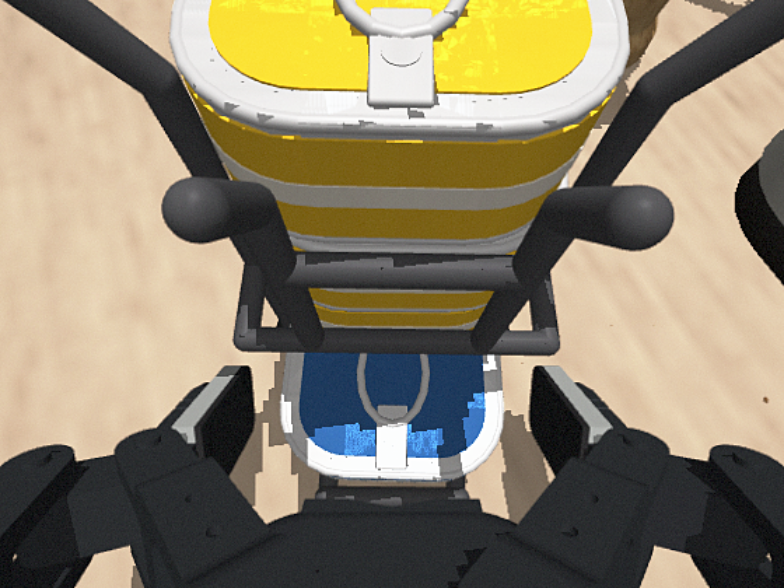

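View pics/s4_.png

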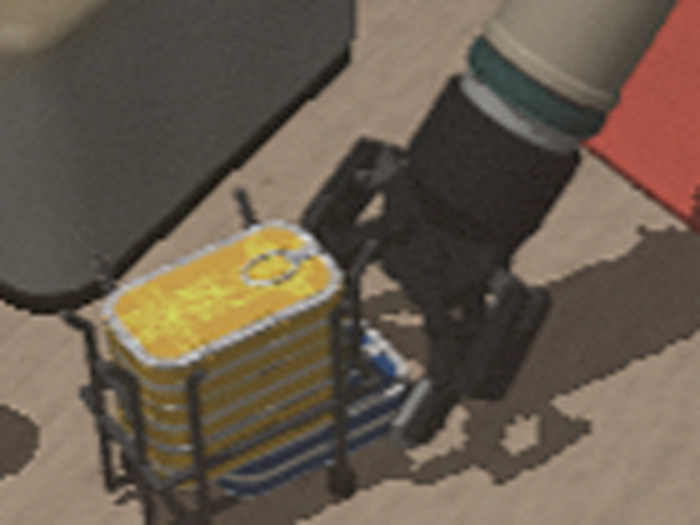

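Request:
drive_tool:
  targets:
    - [[0,0,0,0,5],[0,0,0,0,5],[0,0,0,0,5],[0,0,0,0,5],[0,0,0,0,5],[0,0,0,0,5]]
  grip_force: 60

```text
t: 15.55
tool_pos: [0.5139, 0.0987, 0.0152]
orientation: [-0.325, 0.944, -0.056, 0.029]
contact_force: [-1.1, -2.6, 5.6]
opening: 0.693
```

```bash
python3 look.py 5
```

```text
t 15.7 j [-0.392  0.512  2.042  0.819  0.962 -0.886] p [0.5139 0.0987 0.0152] op 0.694 F [-1.3 -2.2  4.2]
z [ 0.091  0.61  -0.787] x [ 0.992 -0.124  0.019] phi -7.12 lean dir 81.5 th 0.665
rack frame tip [-0.0561 -0.0013  0.0152]
```

View pics/w5_.png

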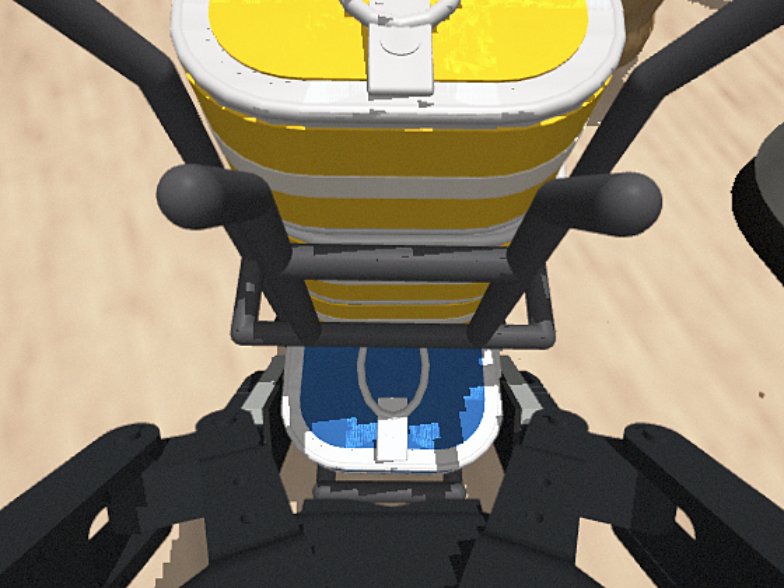

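Request:
drive_tool:
  targets:
    - [[0,0,0.5,0,5],[0,0,0.9,0,5],[0,-0.2,1.0,0,5],[-0.1,-1,1.0,0,5],[-0.3,-2,1.0,0,5],[-0.4,-3,1.0,0,5]]

```text
t: 16.3
tool_pos: [0.5093, 0.068, 0.0247]
orientation: [-0.325, 0.944, -0.055, 0.029]
contact_force: [-0.1, 3.6, -7.9]
opening: 0.699
```

```bash
python3 look.py 6
```

```text
t 16.45 j [-0.453  0.499  2.024  0.77   1.005 -0.887] p [0.5106 0.0667 0.0246] op 0.693 F [-0.1 -2.1 -7. ]
z [ 0.093  0.608 -0.788] x [ 0.992 -0.126  0.02 ] phi -7.22 lean dir 81.3 th 0.663
rack frame tip [-0.0872 -0.0008  0.0247]
```

View pics/w6_.png

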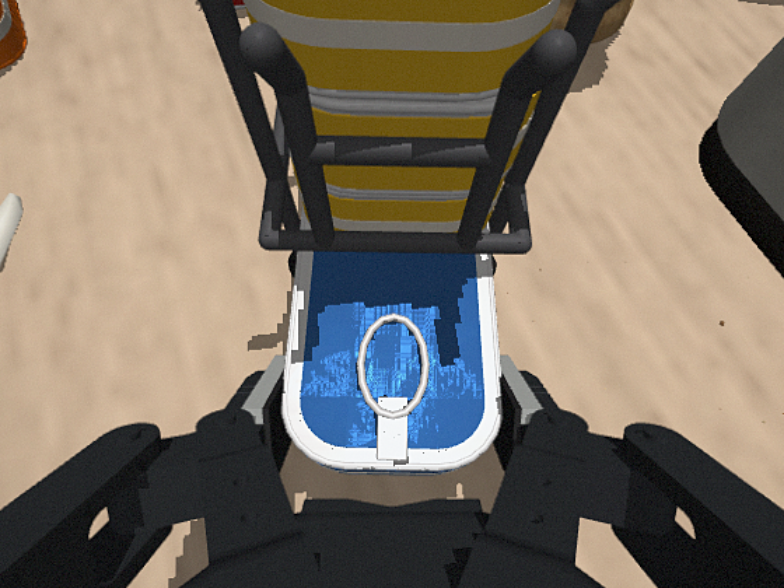

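View pics/s6_.png

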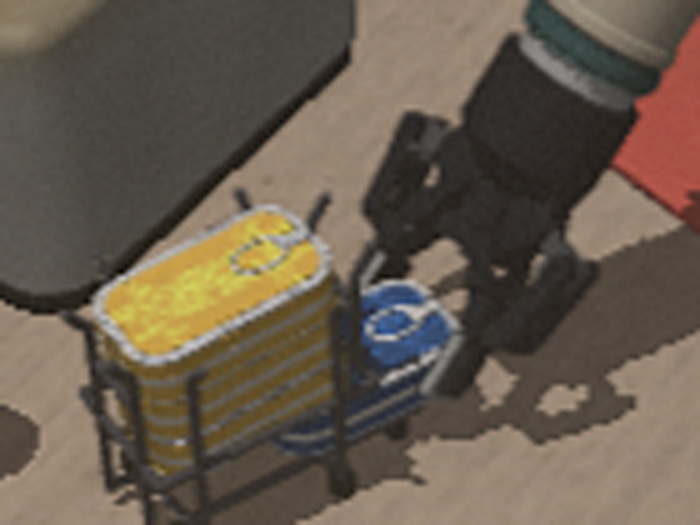

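Request:
drive_tool:
  targets:
    - [[-0.1,-1,0,0,5],[-0.3,-2,0,0,5],[-0.4,-3,0,0,5],[-0.5,-4,0,0,5],[-0.6,-4.8,0,0,5],[-0.8,-5.6,0,0,5],[-0.9,-6.4,0,0,5],[-1.0,-7.4,0,0,5],[-1.1,-8.5,0,0,5],[-1.2,-9.5,0,0,5],[-1.2,-9.5,0,0,5]]

```text
t: 17.55
tool_pos: [0.4992, -0.0301, 0.0245]
orientation: [-0.323, 0.944, -0.057, 0.031]
contact_force: [0.2, 0.3, -1.3]
opening: 0.694
```

```bash
python3 look.py 7
```

```text
t 17.7 j [-0.626  0.522  1.964  0.662  1.1   -0.949] p [ 0.4984 -0.0281  0.0246] op 0.692 F [ 0.3 -0.1 -0.5]
z [ 0.093  0.609 -0.788] x [ 0.992 -0.126  0.02 ] phi -7.23 lean dir 81.3 th 0.663
rack frame tip [-0.1857 -0.0038  0.0245]
```

View pics/w7_.png

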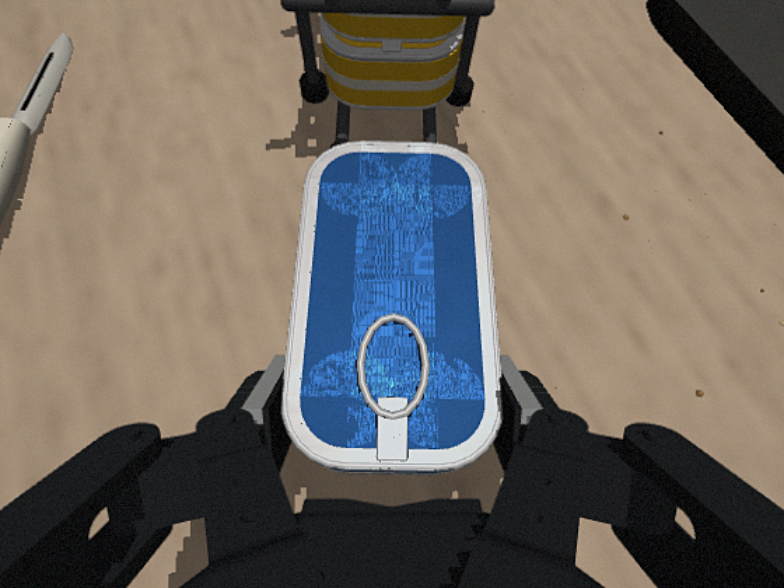

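View pics/s7_.png

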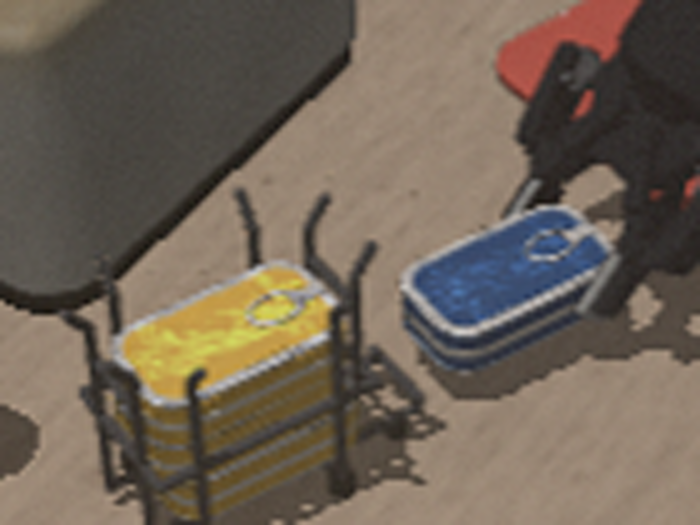

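Request:
drive_tool:
  targets:
    - [[0.5,-1,2,0,5],[1.2,-4,4,0,5],[2,-8,4,0,5],[2.8,-12,4,0,5],[3.6,-16,4,0,5],[4.4,-20,4,0,5],[5,-23.5,4,0,5],[5.6,-26,4,0,5],[5.6,-26,3,0,5],[5.6,-26,2,0,5],[5.6,-26,2,0,5]]

```text
t: 18.8
tool_pos: [0.5531, -0.2857, 0.0429]
orientation: [-0.326, 0.943, -0.056, 0.028]
contact_force: [0.5, 0.0, -1.5]
opening: 0.691
```

```bash
python3 look.py 8; python3 -c "
from h import *
import pickle
s,W,T,S=pickle.load(open('c8.pkl','rb'))
cv2.imwrite('pics/s8f.png',S['frame'][:,:,::-1])
crop('s','s8r.png',190,180,80,80,7,S)"
```

```text
t 18.95 j [-0.869  0.706  1.455  0.485  1.471 -0.923] p [ 0.5542 -0.2866  0.0448] op 0.693 F [-0.6  0.8 -1.2]
z [ 0.092  0.61  -0.787] x [ 0.992 -0.125  0.019] phi -7.16 lean dir 81.4 th 0.665
rack frame tip [-0.432  -0.091   0.0429]
```

View pics/w8_.png

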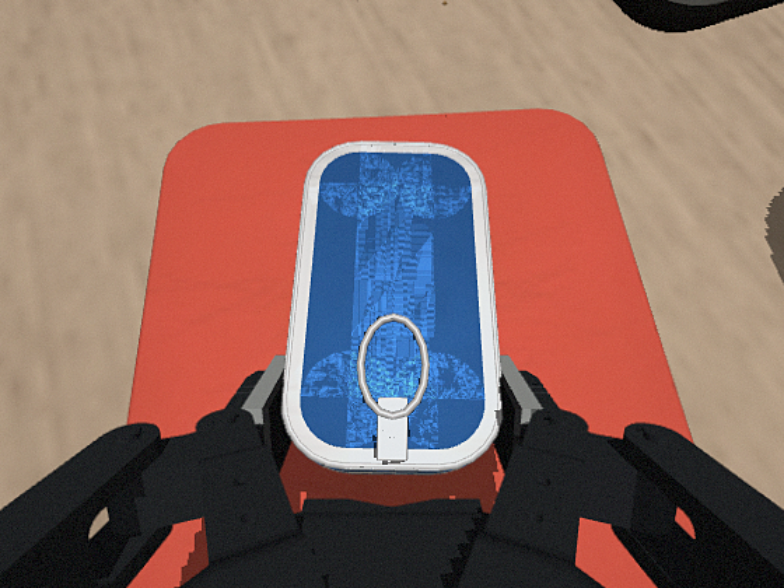

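View pics/s8f.png

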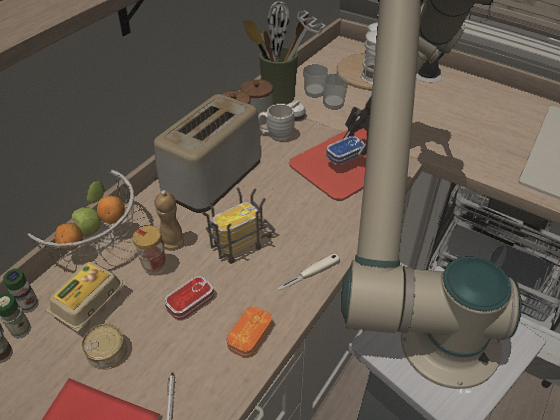

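View pics/s8r.png

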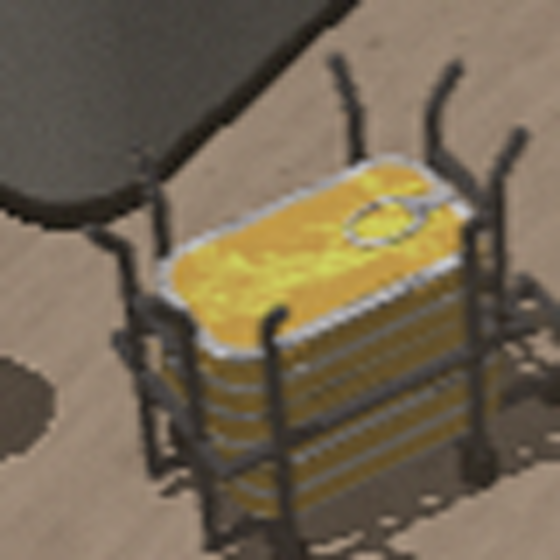

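Request:
drive_tool:
  targets:
    - [[0,0,-1,0,5],[0,0,-2,0,5],[0,0,-2.5,0,5],[0,0,-2.8,0,5],[0,0,-3.0,0,5],[0,0,-3.0,0,5]]

```text
t: 19.55
tool_pos: [0.5542, -0.2866, 0.0145]
orientation: [-0.325, 0.944, -0.056, 0.029]
contact_force: [0.8, -0.9, -0.9]
opening: 0.692
```

```bash
python3 look.py 9;python3 -c "
from h import *
import pickle
s,W,T,S=pickle.load(open('c9.pkl','rb'))
crop('s','s9b.png',300,100,100,90,7,S)"
```

```text
t 19.7 j [-0.869  0.738  1.474  0.488  1.424 -0.948] p [ 0.5543 -0.2868  0.015 ] op 0.694 F [-0.3  0.4 -1. ]
z [ 0.092  0.61  -0.787] x [ 0.992 -0.125  0.019] phi -7.17 lean dir 81.4 th 0.664
rack frame tip [-0.4327 -0.0922  0.0145]
```

View pics/s9b.png

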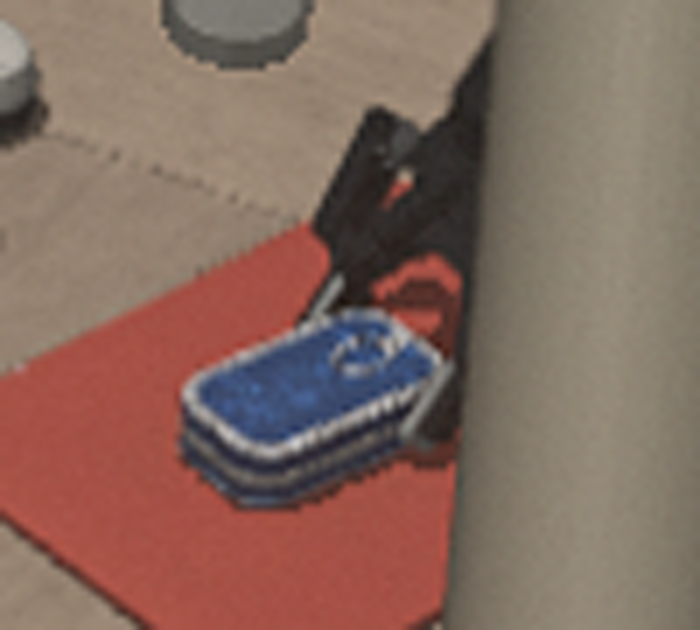

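Request:
drive_tool:
  targets:
    - [[0,0,-0.15,0,5],[0,0,-0.3,0,5],[0,0,-0.4,0,5],[0,0,-0.4,0,5]]

```text
t: 20.1
tool_pos: [0.5544, -0.2869, 0.0115]
orientation: [-0.325, 0.944, -0.056, 0.03]
contact_force: [-1.5, -1.2, 2.2]
opening: 0.694
```

```bash
python3 st.py
```

```text
t 20.1 j [-0.87   0.742  1.476  0.489  1.419 -0.951] p [ 0.5544 -0.2869  0.0115] op 0.694 F [-1.5 -1.2  2.2]
z [ 0.092  0.61  -0.787] x [ 0.992 -0.125  0.02 ] phi -7.17 lean dir 81.4 th 0.665
```

Request:
drive_tool:
  targets:
    - [[0,0,0,0,6.4],[0,0,0,0,7],[0,0,0,0,8.5],[0,0,0,0,8.5],[-0.3,-2,2.5,0,8.5],[-0.6,-4,5,0,8.5],[-0.6,-4,9,0,8.5],[-0.6,-4,14,0,8.5],[-0.6,-4,14,0,8.5]]

```text
t: 21.0
tool_pos: [0.5508, -0.3288, 0.1584]
orientation: [-0.322, 0.945, -0.054, 0.034]
contact_force: [0.4, -0.4, -0.2]
opening: 0.991
```

```bash
python3 look.py 10
```

```text
t 21.15 j [-0.91   0.639  1.288  0.467  1.694 -0.849] p [ 0.5482 -0.3268  0.1514] op 0.994 F [1.6 1.1 0.5]
z [ 0.092  0.609 -0.788] x [ 0.992 -0.125  0.02 ] phi -7.17 lean dir 81.4 th 0.664
rack frame tip [-0.475  -0.0944  0.1584]
```

View pics/w10_.png

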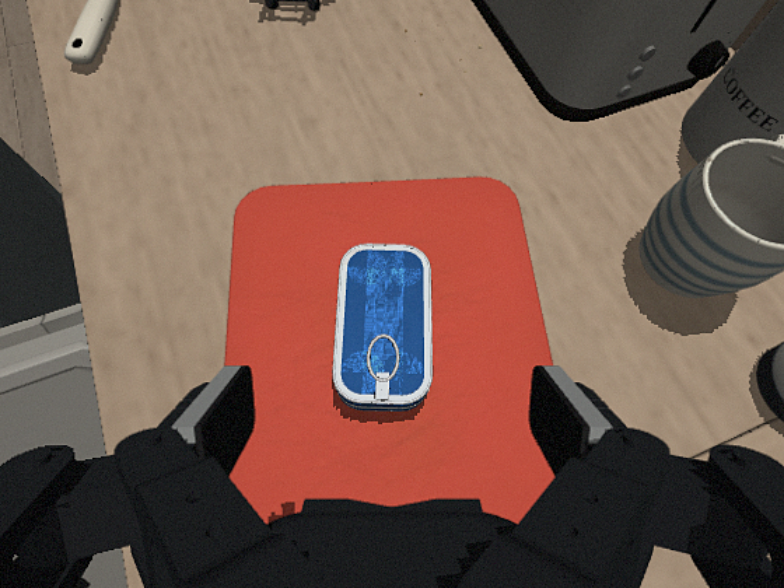

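Request:
drive_tool:
  targets:
    - [[-0.5,4,2,0,8.5],[-1,8,3,0,8.5],[-2,12,3,0,8.5],[-3,17,3,0,8.5],[-4,22,3,0,8.5],[-5,26,3,0,8.5],[-6,30,3,0,8.5],[-6,34,3,0,8.5],[-6,34,2,0,8.5],[-6,34,2,0,8.5]]

```text
t: 22.15
tool_pos: [0.4866, 0.0143, 0.1694]
orientation: [-0.325, 0.944, -0.056, 0.027]
contact_force: [0.8, 0.6, -0.3]
opening: 0.993
```

```bash
python3 look.py 11;python3 -c "
from h import *
import pickle
s,W,T,S=pickle.load(open('c11.pkl','rb'))
crop('s','s11r.png',190,180,90,80,8,S)"
```

```text
t 22.3 j [-0.571  0.288  1.868  0.615  1.344 -0.705] p [0.4886 0.0121 0.1707] op 0.996 F [-0.3 -0.3  0.2]
z [ 0.092  0.609 -0.788] x [ 0.992 -0.126  0.019] phi -7.22 lean dir 81.4 th 0.664
rack frame tip [-0.1434  0.0145  0.1694]
```

View pics/w11_.png

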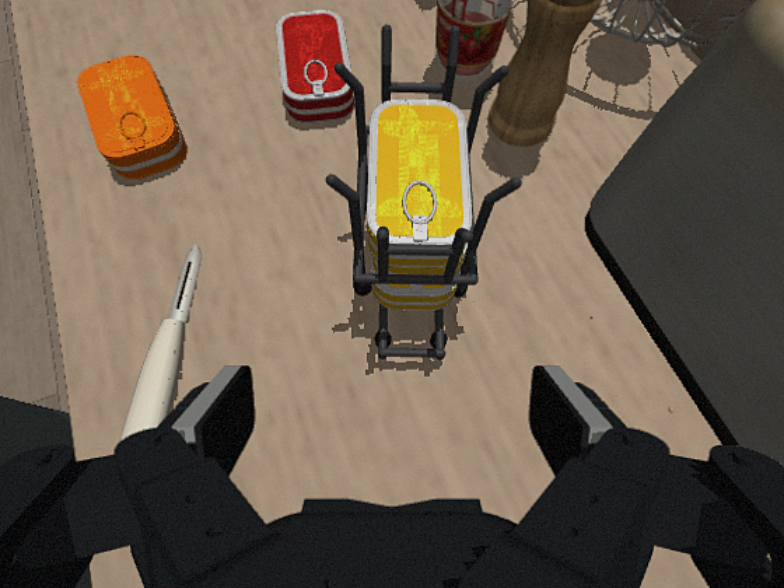

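View pics/s11r.png

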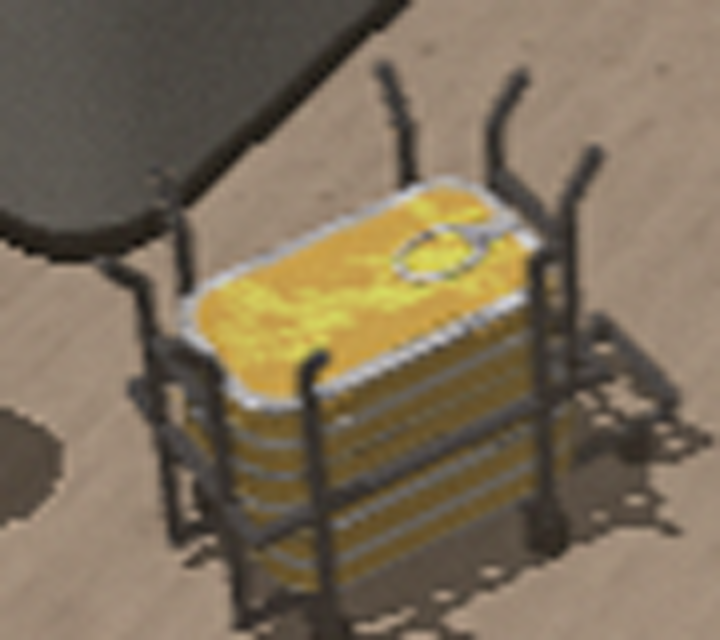

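```bash
python3 - <<'E'
from wcam import *
from fit import rrect
import pickle
s,W,T,S=pickle.load(open("c11.pkl","rb"))
o=[]
for n,d,(x0,y0,w,h,k),org in (("w",wrist_d(s,W),(220,10,140,260,4),(.520,.1545)),("s",S,(190,180,90,80,8),(.5185,.1555))):
    f=cv2.resize(d["frame"][y0:y0+h,x0:x0+w,::-1],None,fx=k,fy=k,interpolation=cv2.INTER_CUBIC)
    a=np.radians(82.4);C=rrect()
    if n=="w":
        # rack feature check
        P=np.array([(-38,46,135),(-38,-46,135),(38,46,135),(38,-46,135),(-93.5,20,18),(-93.5,-20,18),(-59,20,62),(-59,-20,62)])/1e3
        Q=np.c_[org[0]+np.cos(a)*P[:,0]-np.sin(a)*P[:,1],org[1]+np.sin(a)*P[:,0]+np.cos(a)*P[:,1],P[:,2]]
        for u in proj(d,Q): cv2.circle(f,tuple(int(v) for v in (u-[x0,y0])*k),4,(255,0,255),1)
    for z,c in ((.042,(0,255,0)),(.014,(255,255,0)),(.098,(0,0,255))):
        Q=np.c_[org[0]+np.cos(a)*C[:,0]-np.sin(a)*C[:,1],org[1]+np.sin(a)*C[:,0]+np.cos(a)*C[:,1],np.full(len(C),z)]
        q=((proj(d,Q)-[x0,y0])*k).astype(np.int32)
        cv2.polylines(f,[q.reshape(-1,1,2)],True,c,1)
    cv2.imwrite(f"pics/ov_{n}.png",f[200:800] if n=="w" else f)
E
```

```text
(no output)
```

View pics/ov_w.png

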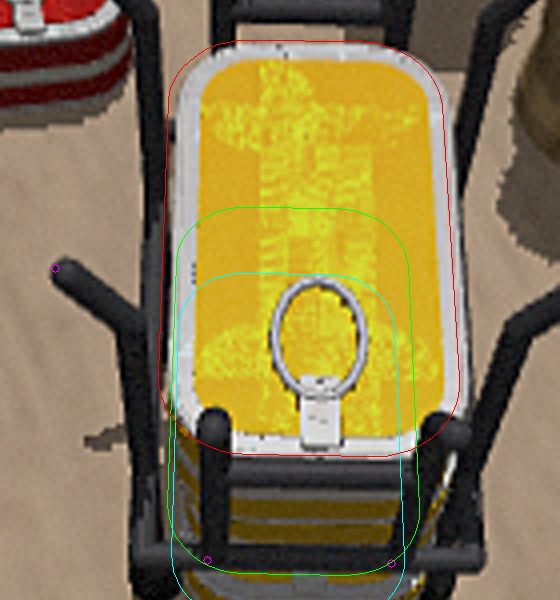

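View pics/ov_s.png

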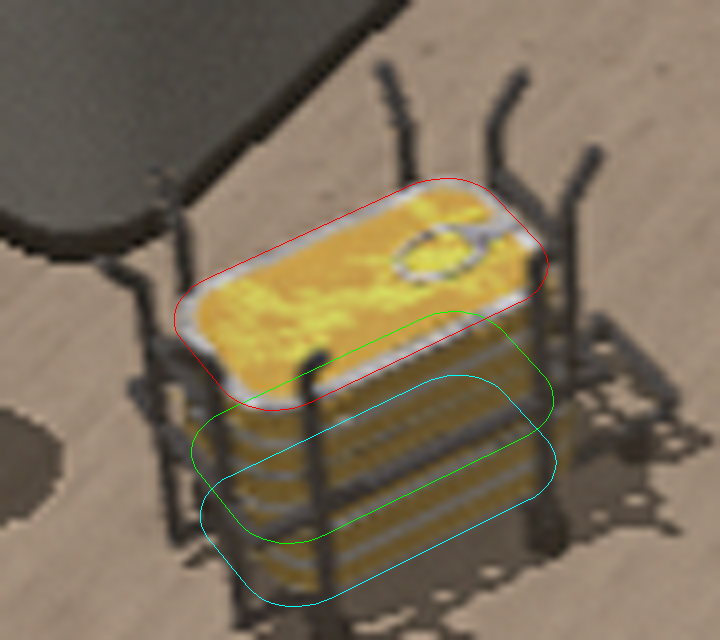

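```bash
python3 - <<'E'
from wcam import *
from fit import rrect
import pickle
s,W,T,S=pickle.load(open("c11.pkl","rb"));d=wrist_d(s,W)
x0,y0,w,h,k=240,170,110,95,7
f=cv2.resize(d["frame"][y0:y0+h,x0:x0+w,::-1],None,fx=k,fy=k,interpolation=cv2.INTER_CUBIC)
a=np.radians(82.4);C=rrect();org=(.5215,.1545)
for dx,c in ((0,(0,255,0)),(-.01,(255,255,0)),(-.02,(255,0,255))):
  for z in (.042,.014):
    Q=np.c_[org[0]+np.cos(a)*(C[:,0]+dx)-np.sin(a)*C[:,1],org[1]+np.sin(a)*(C[:,0]+dx)+np.cos(a)*C[:,1],np.full(len(C),z)]
    q=((proj(d,Q)-[x0,y0])*k).astype(np.int32)
    cv2.polylines(f,[q.reshape(-1,1,2)],True,c,1)
cv2.imwrite("pics/ov2.png",f)
E
```

```text
(no output)
```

View pics/ov2.png

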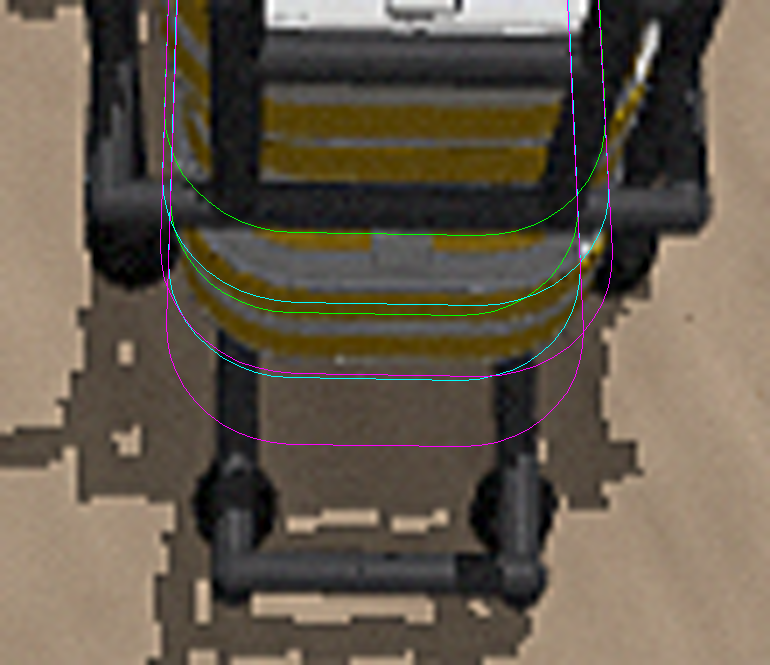

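Request:
drive_tool:
  targets:
    - [[-1,1,4,0,8.5],[-3,3,8,3,8.5],[-3,7,10,6,8.5],[-3,11,10,9,8.5],[-3,15,10,11,8.5],[-3,18.8,8,11,8.5],[-3,18.8,6,11,8.5],[-3,18.8,5,11,8.5],[-3,18.8,5,11,8.5]]

```text
t: 23.2
tool_pos: [0.4587, 0.1992, 0.2195]
orientation: [-0.326, 0.945, 0.033, -0.003]
contact_force: [0.2, -0.4, 0.7]
opening: 0.994
```

```bash
python3 look.py 12
```

```text
t 23.35 j [-0.203  0.188  1.86   0.663  1.338 -0.513] p [0.4599 0.1991 0.2214] op 0.999 F [ 0.6 -0.1  0.2]
z [-0.024  0.616 -0.787] x [0.998 0.064 0.02 ] phi 3.66 lean dir 92.2 th 0.664
rack frame tip [0.0362 0.0667 0.2195]
```

View pics/w12_.png

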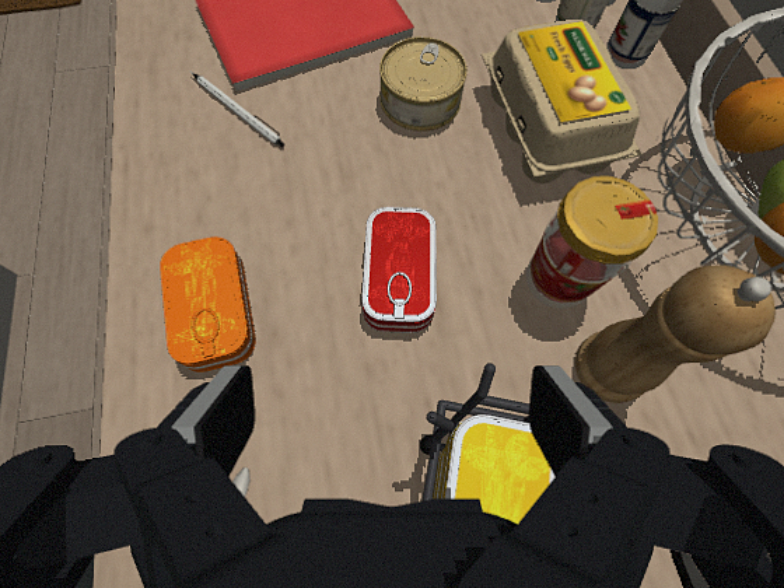

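```bash
python3 - <<'E'
from wcam import *
from fit import fit
import pickle
s,W,T,S=pickle.load(open("c12.pkl","rb"));d=wrist_d(s,W)
u=np.array([(365,222),(372,209),(400,207),(428,209),(436,222),(436,265),(436,310),(426,325),(400,328),(372,323),(362,308),(363,265)])/1.4
p,e=fit(.028,[(d,u)],(.46,.34,1.6));print(p,np.degrees(p[2]),e)
E
```

```text
[0.45994801 0.33736453 1.61678407] 92.63490379025612 1.6303384463005821
```

Request:
drive_tool:
  targets:
    - [[0,4,0,0.3,8.5],[0,8,0,0.3,8.5],[0,12,-2,0.3,8.5],[0,15.5,-6,0.3,8.5],[0,15.5,-10,0.3,8.5],[0,15.5,-14,0.3,8.5],[0,15.5,-17,0.3,8.5],[0,15.5,-17,0.3,8.5]]

```text
t: 24.15
tool_pos: [0.4588, 0.3532, 0.0486]
orientation: [-0.326, 0.945, 0.034, -0.005]
contact_force: [-0.5, -0.2, 0.5]
opening: 0.994
```

```bash
python3 look.py 13; python3 -c "
from h import *
import pickle
s,W,T,S=pickle.load(open('c13.pkl','rb'))
crop('s','s13r.png',140,180,140,110,5,S)"
```

```text
t 24.3 j [ 0.125  0.439  2.03   0.94   0.865 -0.653] p [0.4617 0.3541 0.0531] op 0.998 F [-0.2  0.2  0.4]
z [-0.024  0.617 -0.787] x [0.997 0.068 0.022] phi 3.88 lean dir 92.2 th 0.665
rack frame tip [0.1889 0.0869 0.0486]
```

View pics/w13_.png

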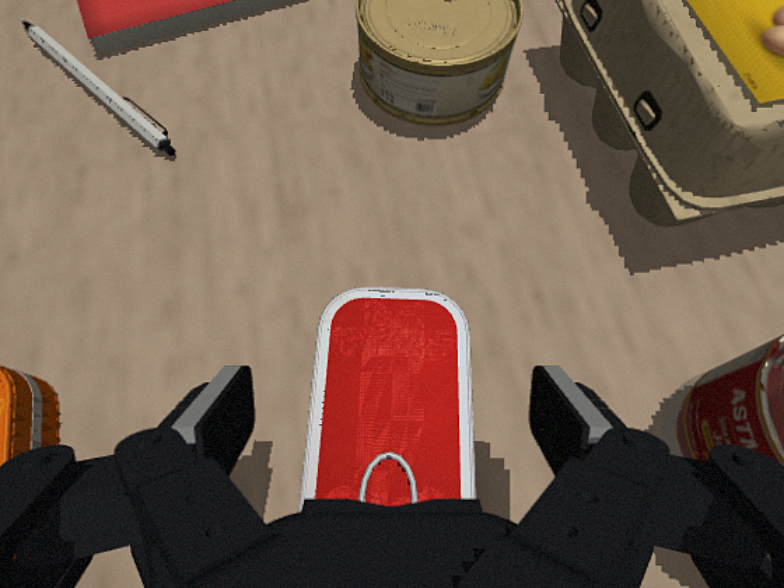

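View pics/s13r.png

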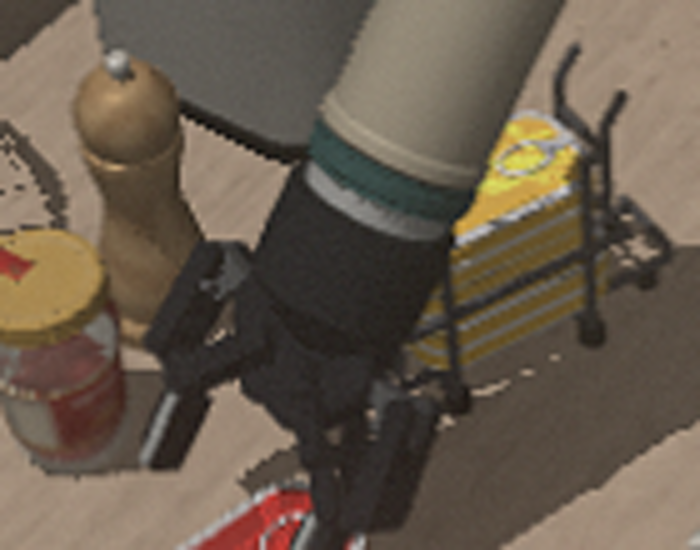

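Request:
drive_tool:
  targets:
    - [[-0.1,0.1,-1.5,0,8.5],[-0.2,0.2,-3,0,8.5],[-0.2,0.2,-4,0,8.5],[-0.2,0.2,-4,0,8.5]]

```text
t: 24.7
tool_pos: [0.4603, 0.356, 0.0136]
orientation: [-0.327, 0.944, 0.036, 0.0]
contact_force: [-0.8, -0.4, 0.3]
opening: 0.99
```

```bash
python3 look.py 14; python3 -c "
from h import *
import pickle
s,W,T,S=pickle.load(open('c14.pkl','rb'))
crop('s','s14r.png',140,180,140,130,5,S)"
```

```text
t 24.85 j [ 0.13   0.506  2.065  1.022  0.806 -0.768] p [0.4605 0.3562 0.0141] op 0.999 F [0.1 0.3 0.1]
z [-0.023  0.617 -0.786] x [0.997 0.067 0.024] phi 3.87 lean dir 92.1 th 0.666
rack frame tip [0.1918 0.0859 0.0136]
```

View pics/s14r.png

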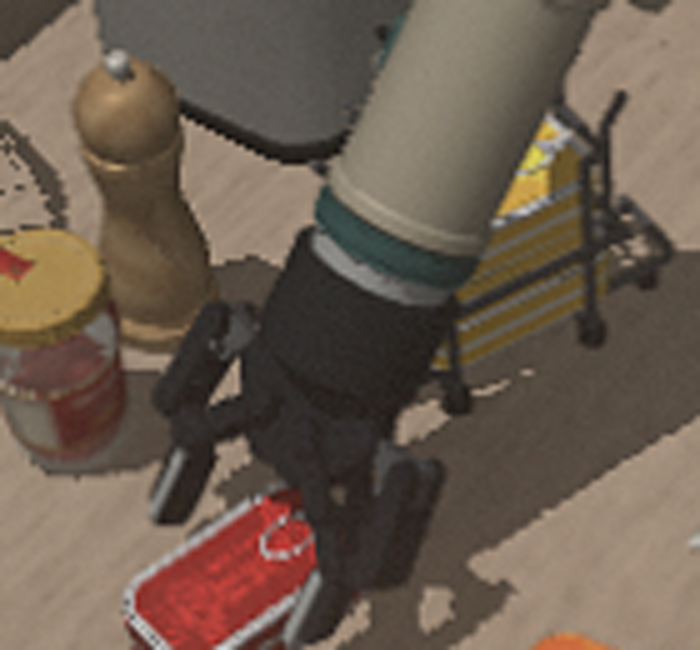

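No contact. Close and lift straight up.

Request:
drive_tool:
  targets:
    - [[0,0,0,0,5],[0,0,0,0,5],[0,0,0,0,5],[0,0,0,0,5],[0,0,0,0,5],[0,0,0,0,5],[0,0.2,1,0,5],[0,0.4,3,0,5],[0,0.4,6,0,5],[0,0.4,10,0,5],[0,0.4,14,0,5],[0,0.4,18,0,5],[0,0.4,18,0,5]]
  grip_force: 70

```text
t: 26.15
tool_pos: [0.4633, 0.3611, 0.2001]
orientation: [-0.328, 0.944, 0.038, 0.006]
contact_force: [1.6, -0.0, -1.0]
opening: 0.681
```

```bash
python3 look.py 15; python3 -c "
from h import *
import pickle
s,W,T,S=pickle.load(open('c15.pkl','rb'))
crop('s','s15r.png',140,150,140,130,5,S)"
```

```text
t 26.3 j [ 0.138  0.243  1.866  0.761  1.097 -0.321] p [0.4595 0.3598 0.1933] op 0.686 F [ 0.2 -0.1 -1.9]
z [-0.024  0.616 -0.787] x [0.997 0.068 0.023] phi 3.9 lean dir 92.2 th 0.665
rack frame tip [0.1973 0.0835 0.2001]
```

View pics/w15_.png

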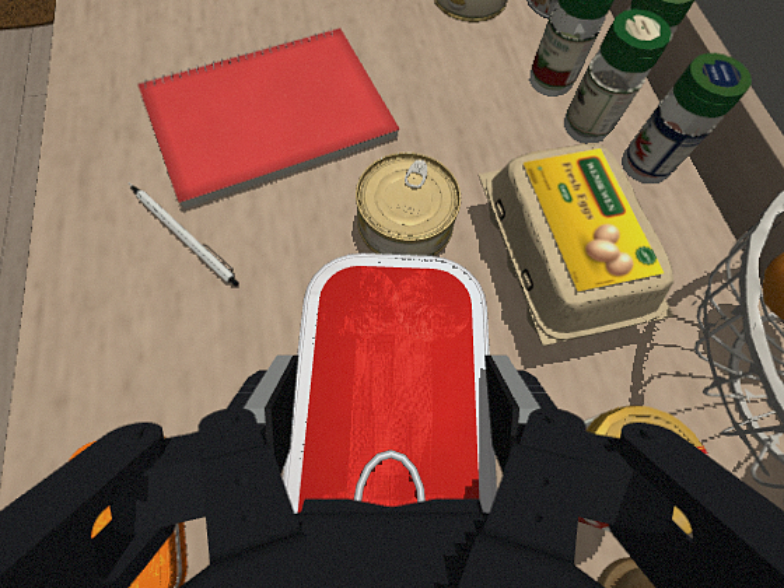

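View pics/s15r.png

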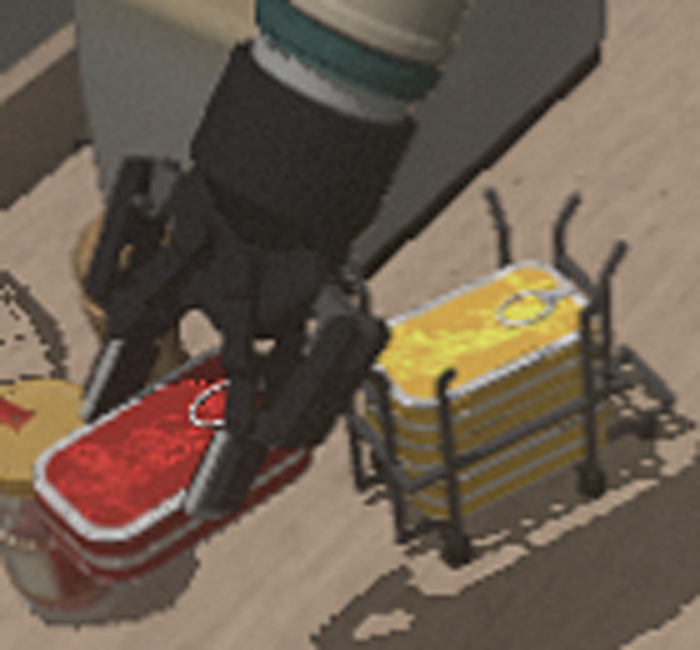

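```bash
python3 - <<'E'
from wcam import *
from fit import rrect
import pickle
s,W,T,S=pickle.load(open("c15.pkl","rb"));d=wrist_d(s,W);C=rrect()
f=cv2.resize(W["frame"][:,:,::-1],(784,588))
p=s["tool_pos"];print(p)
for pitch,col in ((0,(0,255,0)),(.05,(255,255,0)),(-.05,(255,0,255))):
    a=np.radians(92.7)
    ex=np.array([np.cos(a)*np.cos(pitch),np.sin(a)*np.cos(pitch),np.sin(pitch)]);ey=np.array([-np.sin(a),np.cos(a),0]);ez=np.cross(ex,ey)
    g=p+np.array([0,-.006,0.006])   # pivot near contact
    ctr=g+ex*(-.0128)+ez*(.0279-.0201-.0000+.0000)-ez*0
    top=p+np.array([0,-.0188,-.0141+.028]); rel=top-g
    top=g+ex*rel[1]+ez*rel[2]
    Q=top+C[:,:1]*ex+C[:,1:]*ey
    cv2.polylines(f,[(proj(d,Q)*1.4).astype(np.int32).reshape(-1,1,2)],True,col,1)
cv2.imwrite("pics/ov15.png",f[220:588,200:600])
E
```

```text
[0.46331962 0.36109927 0.20013291]
```

View pics/ov15.png

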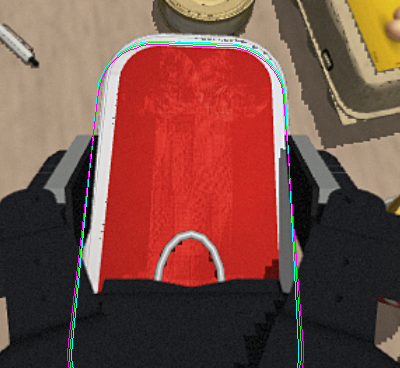

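Request:
drive_tool:
  targets:
    - [[0,-3,3,0,5],[0.5,-7,3,-3,5],[1.5,-11,3,-6,5],[3,-14,3,-9,5],[5,-17,3,-11.5,5],[6.4,-19,3,-11.5,5],[6.4,-19,2,-11.5,5],[6.4,-19,1,-11.5,5],[6.4,-19,1,-11.5,5],[6.4,-19,1,-11.5,5]]

```text
t: 27.3
tool_pos: [0.5221, 0.1709, 0.2023]
orientation: [-0.325, 0.943, -0.059, 0.031]
contact_force: [-0.2, -0.0, -1.3]
opening: 0.679
```

```bash
python3 look.py 16; python3 -c "
from h import *
import pickle
s,W,T,S=pickle.load(open('c16.pkl','rb'))
crop('s','s16r.png',170,140,120,110,6,S)
crop('s','t16r.png',200,140,120,100,6,T)"
```

```text
t 27.45 j [-0.247  0.236  1.846  0.712  1.225 -0.432] p [0.5232 0.1705 0.2035] op 0.68 F [ 0.2 -0.8 -1.2]
z [ 0.099  0.609 -0.787] x [ 0.991 -0.131  0.023] phi -7.54 lean dir 80.8 th 0.665
rack frame tip [1.660e-02 1.000e-04 2.023e-01]
```

View pics/w16_.png

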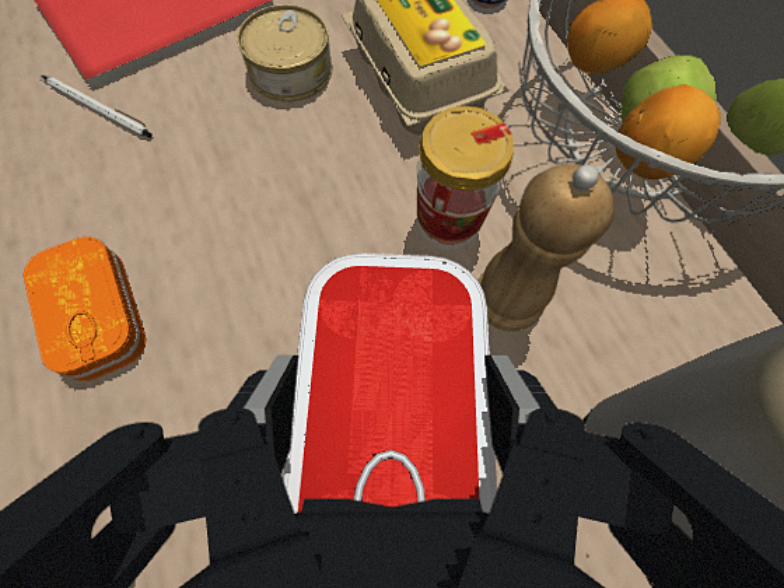

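View pics/s16r.png

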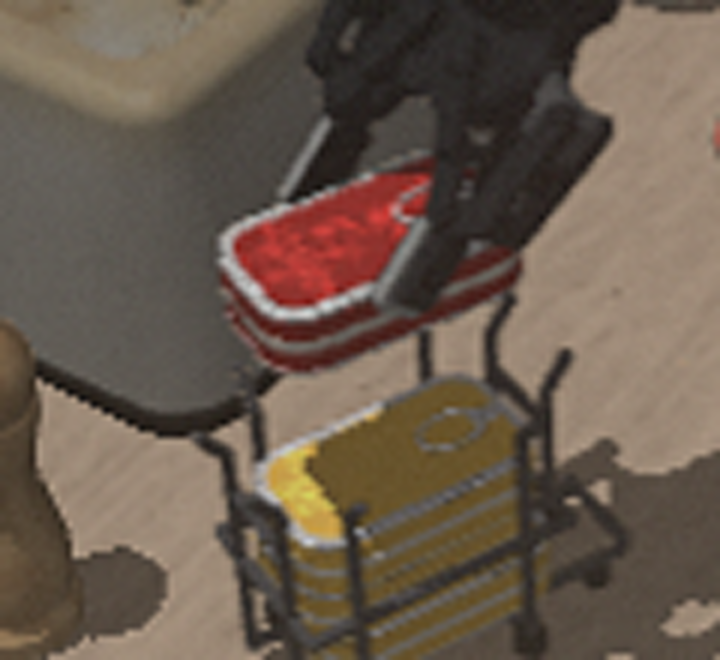

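View pics/t16r.png

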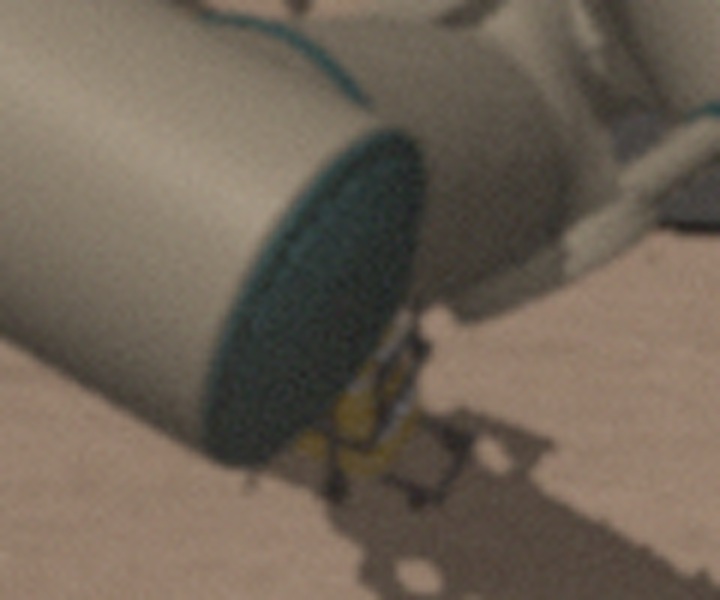

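```bash
python3 - <<'E'
from wcam import *
from fit import fit
import pickle
s,W,T,S=pickle.load(open("c16.pkl","rb"));print(s["tool_pos"])
sc=lambda p,o,k:np.array(p,float)/k+np.array(o)-0.5+0.5/k
y=sc([(258,470),(262,488),(280,520),(300,540),(330,548),(360,540),(430,510),(515,470),(515,410),(480,380),(450,372),(420,382),(370,405),(320,430),(270,455)],(170,140),6)
r=sc([(220,245),(218,262),(228,285),(250,308),(290,320),(320,318),(340,310),(372,297),(240,225),(280,208),(330,185),(430,155),(440,275),(510,250)],(170,140),6)
print(fit(.098,[(S,y)],(.517,.156,1.43)),fit(.2164,[(S,r)],(.517,.156,1.43)))
a=np.radians(82.4)
for z in (.2124,.2204): print(z,fit(z,[(S,r)],(.517,.156,1.43)))
E
```

```text
[0.52210346 0.17093528 0.20225527]
(array([0.51904885, 0.15401417, 1.44024815]), np.float64(0.28961349433599526)) (array([0.51519795, 0.16035915, 1.34488739]), np.float64(0.3662274958791777))
0.2124 (array([0.51906388, 0.15796493, 1.34387933]), np.float64(0.3875624605662504))
0.2204 (array([0.5113301 , 0.16275662, 1.34564567]), np.float64(0.34513708795467835))
```

Request:
drive_tool:
  targets:
    - [[0,0,-2,0,5],[0,0,-4,0,5],[0,0,-4.8,0,5],[0,0,-4.8,0,5],[0,0,-4.8,0,5]]

```text
t: 27.95
tool_pos: [0.5237, 0.1707, 0.1563]
orientation: [-0.325, 0.943, -0.058, 0.033]
contact_force: [0.5, 0.1, -1.6]
opening: 0.686
```

```bash
python3 look.py 17; python3 -c "
from h import *
import pickle
s,W,T,S=pickle.load(open('c17.pkl','rb'))
crop('s','s17r.png',185,155,90,80,8,S)"
```

```text
t 28.1 j [-0.247  0.29   1.911  0.746  1.135 -0.519] p [0.5238 0.1705 0.1565] op 0.677 F [-0.2 -0.4 -1.8]
z [ 0.101  0.609 -0.787] x [ 0.991 -0.131  0.025] phi -7.53 lean dir 80.6 th 0.665
rack frame tip [ 0.0166 -0.0015  0.1563]
```

View pics/w17_.png

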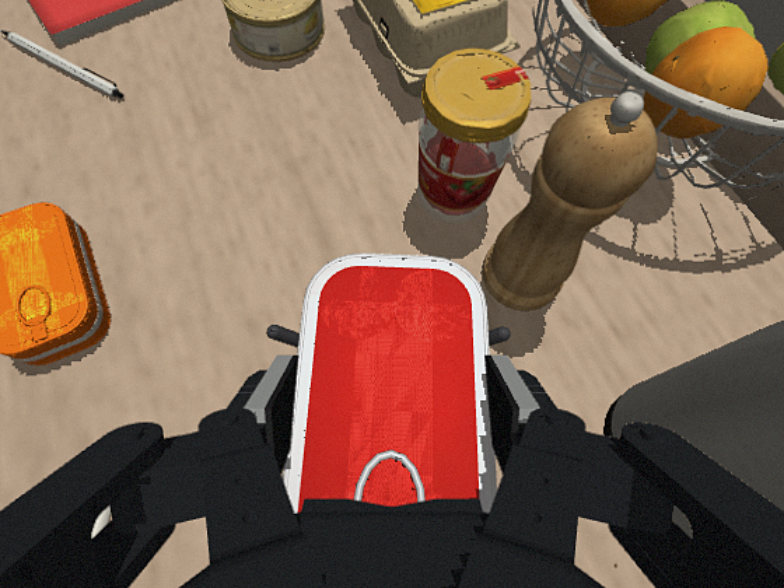

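View pics/s17r.png

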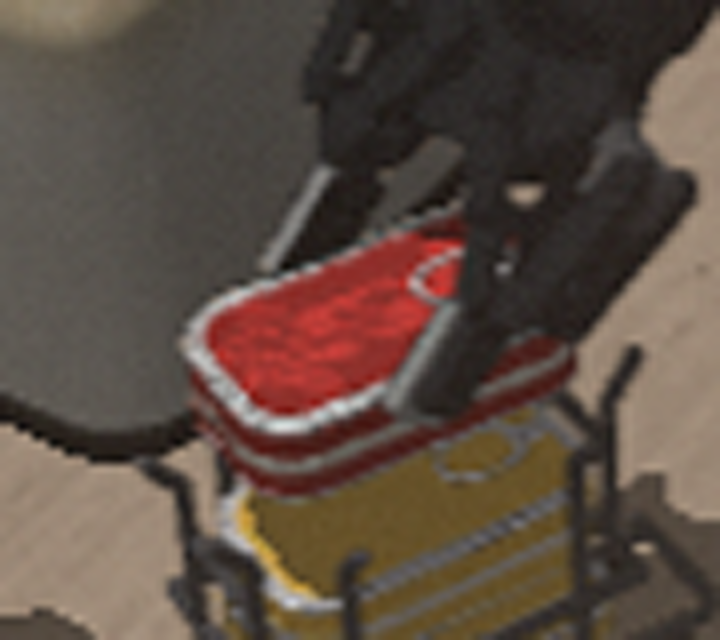

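```bash
python3 - <<'E'
from wcam import *
from scipy.optimize import least_squares
import pickle
s,W,T,S=pickle.load(open("c17.pkl","rb"));d=wrist_d(s,W);print(s["tool_pos"])
P=np.array([(38,46,135),(38,-46,135)])/1e3;a=np.radians(82.4)
uv=np.array([(272,331),(506,334)])/1.4
def f(p):
    Q=np.c_[p[0]+np.cos(a)*P[:,0]-np.sin(a)*P[:,1],p[1]+np.sin(a)*P[:,0]+np.cos(a)*P[:,1],P[:,2]]
    return (proj(d,Q)-uv).ravel()
r=least_squares(f,[.52,.155]);print(r.x,r.fun)
t=s["tool_pos"][:2]-r.x
print("TCP in rack", t@[np.cos(a),np.sin(a)],t@[-np.sin(a),np.cos(a)])
# red rim fit in wrist, level assumption, z_top free
from fit import fit
u=np.array([(303,330),(306,295),(318,270),(340,257),(395,253),(450,260),(472,272),(484,295),(488,330)])/1.4
for dz in (-.004,0,.004):
    z=s["tool_pos"][2]-.0141+.028+dz
    p,e=fit(z,[(d,u)],(.52,.155,a)); t=p[:2]-r.x
    print(z,p,np.degrees(p[2]),e,"red in rack",t@[np.cos(a),np.sin(a)],t@[-np.sin(a),np.cos(a)])
E
```

```text
[0.52365018 0.17072669 0.15629611]
[0.52170983 0.15461765] [ 0.47500444  0.36689728 -0.48582704 -0.26982686]
TCP in rack 0.016224150698484912 0.0002072147770398898
0.16619610622439476 [0.52296195 0.15812827 1.41725749] 81.20287266396915 0.48668225354562517 red in rack 0.003645377376061087 -0.0007768196729928197
0.17019610622439477 [0.5222857  0.15569462 1.4105303 ] 80.81743298490929 0.9277761287830965 red in rack 0.0011436725728731722 -0.0004283803502897186
0.17419610622439477 [0.52125567 0.15339029 1.38083786] 79.11618153140311 1.6857766817934434 red in rack -0.001276643164002039 0.0002878386002223163
```

Request:
drive_tool:
  targets:
    - [[0,-0.15,-0.8,0,5],[0,-0.15,-1.6,0,5],[0,-0.15,-2.4,0,5],[0,-0.15,-3.0,0,5],[0,-0.15,-3.3,0,5],[0,-0.15,-3.3,0,5]]

```text
t: 28.7
tool_pos: [0.5235, 0.1691, 0.1228]
orientation: [-0.325, 0.943, -0.058, 0.033]
contact_force: [-0.0, -0.5, -1.5]
opening: 0.68
```

```bash
python3 look.py 18; python3 -c "
from h import *
import pickle
s,W,T,S=pickle.load(open('c18.pkl','rb'))
crop('s','s18r.png',185,155,90,80,8,S)"
```

```text
t 28.85 j [-0.25   0.334  1.951  0.774  1.076 -0.585] p [0.524  0.169  0.1236] op 0.681 F [-0.4 -0.7 -2.4]
z [ 0.101  0.609 -0.787] x [ 0.991 -0.131  0.026] phi -7.54 lean dir 80.6 th 0.665
rack frame tip [ 0.0149 -0.0015  0.1228]
```

View pics/s18r.png

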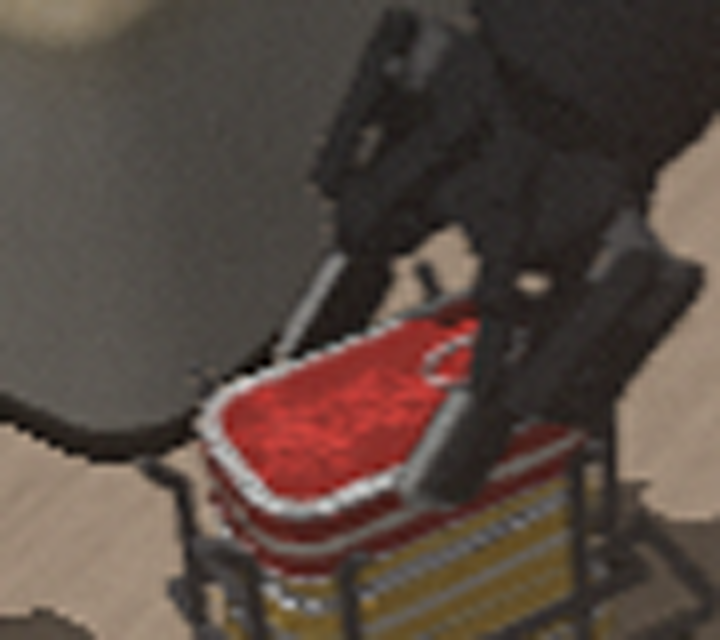

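View pics/w18_.png

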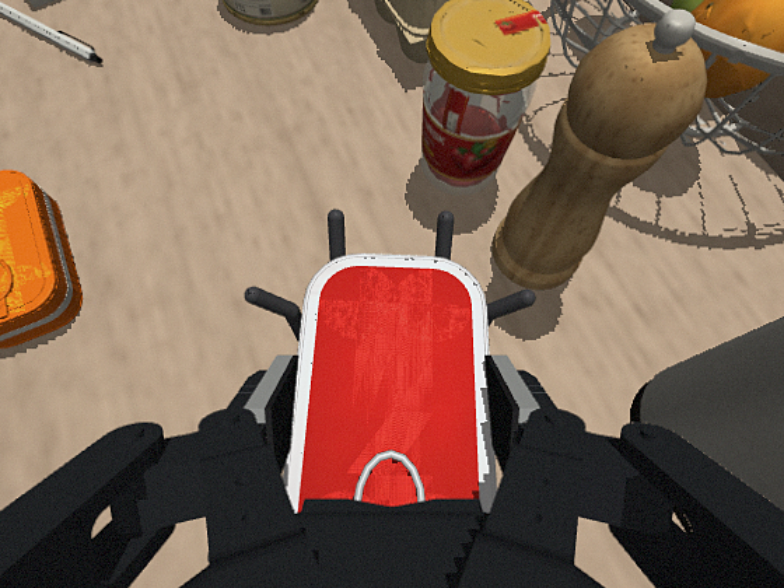

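Request:
drive_tool:
  targets:
    - [[0,0,-0.3,0,5],[0,0,-0.5,0,5],[0,0,-0.7,0,5],[0,0,-0.7,0,5]]

```text
t: 29.25
tool_pos: [0.5238, 0.169, 0.1164]
orientation: [-0.325, 0.943, -0.058, 0.033]
contact_force: [-0.1, 0.2, -1.8]
opening: 0.68
```

```bash
python3 st.py
```

```text
t 29.25 j [-0.25   0.344  1.959  0.781  1.063 -0.6  ] p [0.5238 0.169  0.1164] op 0.68 F [-0.1  0.2 -1.8]
z [ 0.101  0.609 -0.787] x [ 0.991 -0.131  0.025] phi -7.54 lean dir 80.6 th 0.665
```

Request:
drive_tool:
  targets:
    - [[0,0,-0.2,0,5],[0,0,-0.4,0,5],[0,0,-0.4,0,5]]

```text
t: 29.55
tool_pos: [0.5241, 0.1694, 0.1134]
orientation: [-0.326, 0.943, -0.058, 0.034]
contact_force: [0.4, -1.7, 5.3]
opening: 0.679
```

```bash
python3 look.py 19; python3 -c "
from h import *
import pickle
s,W,T,S=pickle.load(open('c19.pkl','rb'))
crop('s','s19r.png',185,155,90,80,8,S)"
```

```text
t 29.7 j [-0.251  0.349  1.963  0.786  1.058 -0.608] p [0.5241 0.1694 0.1134] op 0.68 F [-0.5 -1.4  5.9]
z [ 0.101  0.61  -0.786] x [ 0.991 -0.131  0.026] phi -7.54 lean dir 80.6 th 0.667
rack frame tip [ 0.0153 -0.0021  0.1134]
```

View pics/s19r.png

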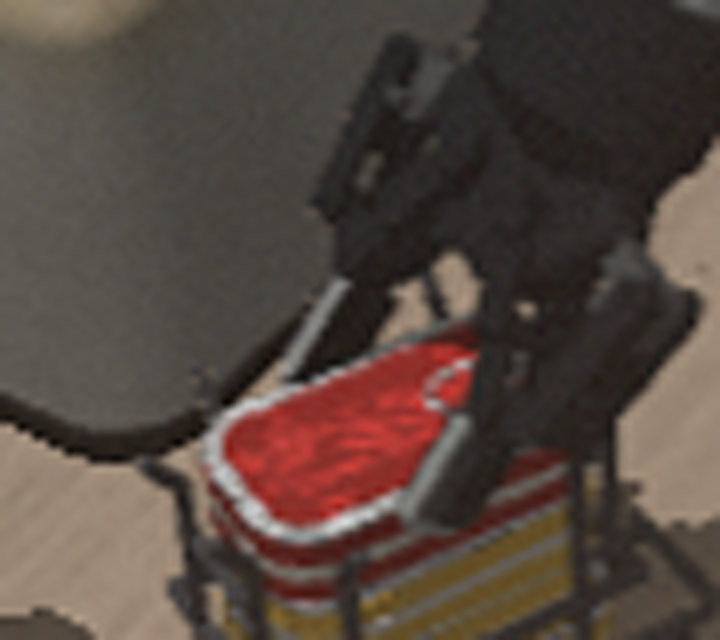

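Request:
drive_tool:
  targets:
    - [[0,0,0,0,6.4],[0,0,0,0,7],[0,0,0,0,8],[0,0,0,0,8.5],[0,0,0,0,8.5],[0,0,1,0,8.5],[0,0,3,0,8.5],[0,0,6,0,8.5],[0,-3,10,0,8.5],[0,-8,12,0,8.5],[0,-12,12,0,8.5],[-1,-16,10,0,8.5],[-1,-16,10,0,8.5]]

```text
t: 31.0
tool_pos: [0.5137, 0.0049, 0.2119]
orientation: [-0.324, 0.943, -0.061, 0.033]
contact_force: [-0.9, 1.0, 0.3]
opening: 0.993
```

```bash
python3 look.py 20; python3 -c "
from h import *
import pickle
s,W,T,S=pickle.load(open('c20.pkl','rb'))
crop('s','s20r.png',185,155,100,100,7,S)
cv2.imwrite('pics/s20f.png',S['frame'][:,:,::-1])"
```

```text
t 31.15 j [-0.553  0.271  1.766  0.618  1.427 -0.623] p [0.5141 0.0097 0.214 ] op 0.996 F [-1.2  0.2 -0.6]
z [ 0.102  0.611 -0.785] x [ 0.991 -0.132  0.026] phi -7.59 lean dir 80.5 th 0.668
rack frame tip [-0.1491 -0.0136  0.2119]
```

View pics/s20r.png

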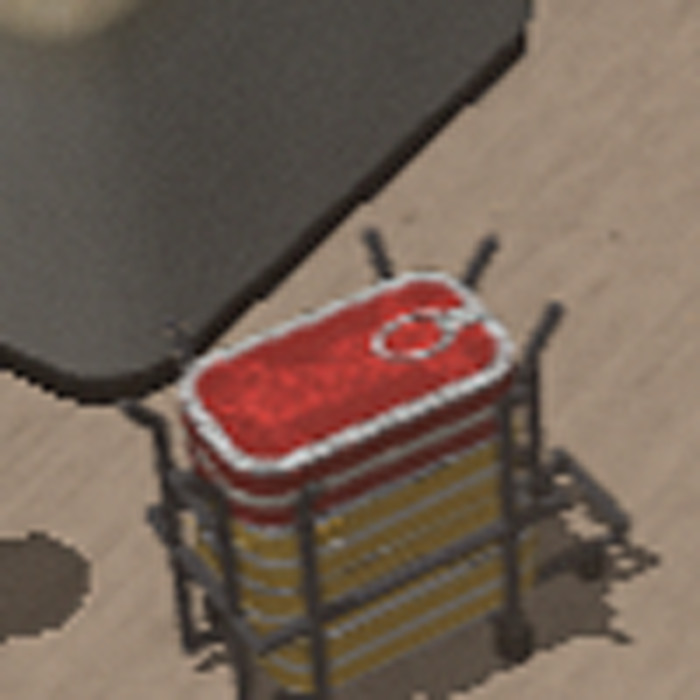

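View pics/w20_.png

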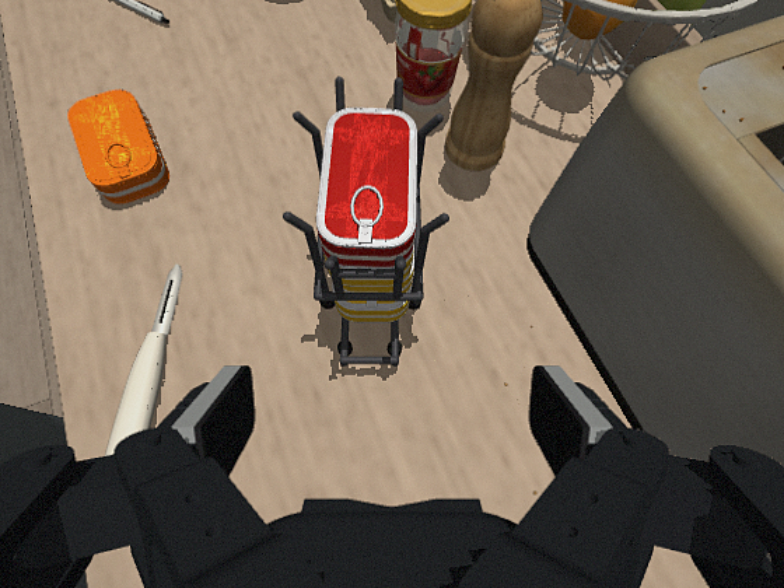

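View pics/s20f.png

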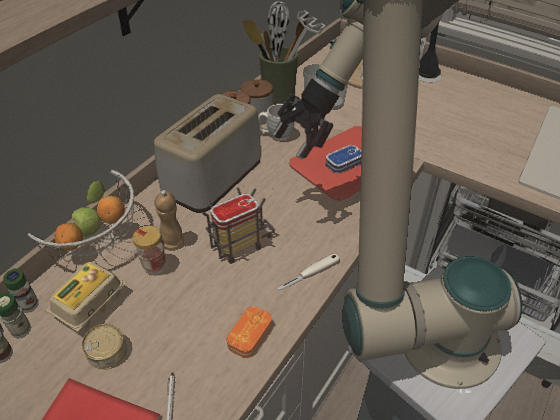

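```bash
python3 - <<'E'
from wcam import *
from fit import rrect,fit
import pickle
s,W,T,S=pickle.load(open("c20.pkl","rb"));d=wrist_d(s,W);C=rrect();a=np.radians(82.4)
sc=lambda p,o,k:np.array(p,float)/k+np.array(o)-0.5+0.5/k
u=sc([(182,390),(190,372),(220,350),(280,325),(340,302),(400,277),(440,272),(470,292),(515,350),(495,375),(430,405),(350,440),(290,468),(250,470),(215,440)],(185,155),7)
print(fit(.126,[(S,u)],(.52,.155,a)))
w=np.array([(317,235),(318,180),(324,125),(335,109),(370,107),(405,110),(416,125),(417,180),(415,230),(405,246),(365,249),(330,245)])/1.4
print(fit(.126,[(d,w)],(.52,.155,a)))
def ov(d,x0,y0,ww,h,k,org,n):
    f=cv2.resize(d["frame"][y0:y0+h,x0:x0+ww,::-1],None,fx=k,fy=k,interpolation=cv2.INTER_CUBIC)
    for z,c in ((.126,(0,255,0)),(.098,(255,255,0))):
        Q=np.c_[org[0]+np.cos(a)*C[:,0]-np.sin(a)*C[:,1],org[1]+np.sin(a)*C[:,0]+np.cos(a)*C[:,1],np.full(len(C),z)]
        cv2.polylines(f,[((proj(d,Q)-[x0,y0])*k).astype(np.int32).reshape(-1,1,2)],True,c,1)
    cv2.imwrite(n,f)
ov(S,185,175,100,85,8,(.519,.1545),"pics/ov20s.png"); ov(d,195,45,130,220,2.7*1,(.5215,.1545),"pics/ov20w.png")
E
```

```text
(array([0.52004237, 0.15463684, 1.41530897]), np.float64(0.1805182802788981))
(array([0.52157759, 0.15313545, 1.41267922]), np.float64(1.3386173996626398))
```

View pics/ov20s.png

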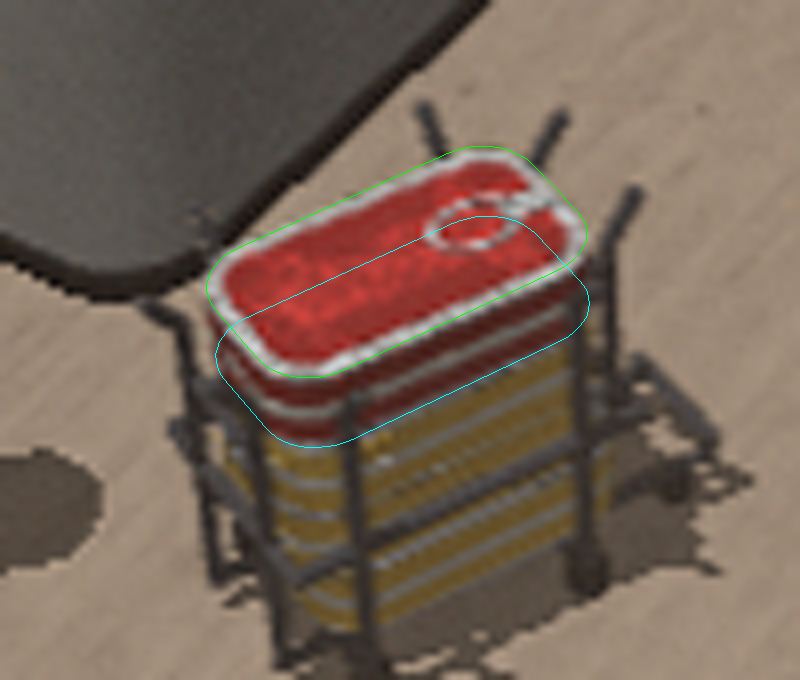

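View pics/ov20w.png

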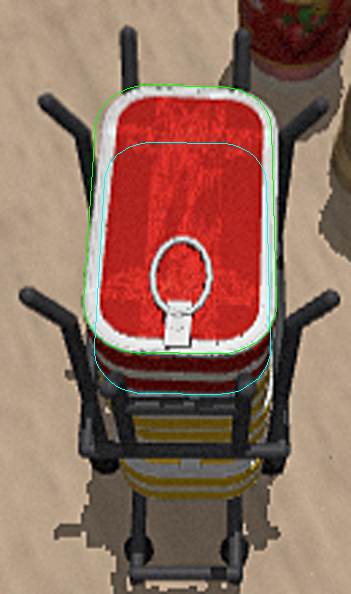

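Request:
drive_tool:
  targets:
    - [[0,0,0,0,8.5],[0,0,0,0,8.5],[0,0,0,0,8.5]]

```text
t: 31.45
tool_pos: [0.5141, 0.0107, 0.2143]
orientation: [-0.326, 0.943, -0.057, 0.034]
contact_force: [-0.1, 0.2, 1.1]
opening: 0.994
```

```bash
python3 -c "
from rig import manip
print(manip.finish_job())"
```

```text
the job is handed in; nothing more can be done
None
```

The job is done and handed in at 31.5 s of the 72 s allowed; no verdict came back.

- **Leaning the gripper:** the moves only allow shifts and a turn about vertical. I tilted the tool back about 0.67 rad by pushing it against joint limits high above the base. At one point the arm swung round to a backward posture and I had to bring it back. Nothing was touched.
- **Blue tin:** I pinched it in front of the gate, lifted it about 9 mm over the lip and drew it out. I then set it on the board at about (0.557, -0.267), with only about 3 N of contact before letting go. The wrist picture showed it flat near the board's middle.
- **Yellow tins:** they came down flat by themselves, so I did not press them. Outlines projected at the expected heights matched the pictures.
- **Red tin:** I lowered it into the shaft, felt about 7 N of contact and released it.

In the last pictures:
- The red tin's outline fits a level top at 126 mm, centred within about 2 mm of the rack's middle.
- The lowest yellow tin sits about 7 mm forward, within the 20 mm allowed.
- The jar and pepper mill look unmoved; I did not measure them.
- The scene and wrist cameras disagreed by about 2–4 mm on the rack's position. I used the wrist camera's value.
- While the red tin was held above the rack, the scene camera suggested its rear end hung slightly low. After release it measured level.

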